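# Put the balance weights back in their block

## Robot

A 6-joint arm with a two-finger parallel gripper is mounted at the origin on a cart in front of the work surface, level with it; the furniture and walls round the work are solid. World frame = base frame: x ahead of the robot, y to its left, z up, the work surface at z = 0. Lengths are in mm, angles in rad, forces in N, time in s.
With the tool pointing down it reaches from about 350 to 875 mm from the base axis. Payload 4.2 kg.
Tool frame: the origin (TCP) lies at the very end of the fingers, on their centre line; the grasp point (between the pads) lies 19 mm behind it (bot.grasp_offset is the distance from the TCP to the grasp point, in mm); x points along the fingers, z is the direction in which the jaws open and shut, and the axes are right-handed (so a half turn about x gives the same grasp; the last joint's range is limited). The gripper opens to 85 mm and grips with 20 to 120 N. Pads are 22 mm wide; open, the fingers measure 114 mm over their backs; the gripper's body (76 mm by 85 mm) begins 54 mm behind the grasp point. The pads swing forward as they close: fully open they stand 13 mm farther back than shut.
Start: joints at [-0.993, 0.385, 0.008, 0, -1.194, -0.259], TCP at [195.907, -593.481, 231.312] pointing down, gripper open.
Joint ranges: [-3.14, 3.14], [-1.21, 2.06], [-1.07, 1.41], [-3.16, 2.05], [-2.99, -0.16], [-3.1, 3.1]. Speed limits (rad/s): [2.79, 2.79, 3.14, 3.14, 3.14, 3.14].

## Interface

Orientations are given as a unit quaternion [x, y, z, w].
In Python, from station import bot, viewer, ticket gives the robot as it stands.
- The arm moves only by the tool servo_tool, never from a script. Its argument "commands" is a list of rows, each an object of numbers: "tx", "ty", "tz": the shift along the tool's x, y, z in m; "roll": the turn about the tool's x in rad. In form: [{"tx": .., "ty": .., "tz": .., "roll": ..}, ...]. A call has 1 to 10 rows; each row shifts and turns the commanded pose from where the row before left it, along the tool's axes as they then stand; what a row does not reach is not made up. A row lasts 1/12 s, in which the tool goes at most 41.7 mm and 7.16 degrees, less where a joint would pass 70% of its speed; a pose out of reach is approached as far as the arm can. A call is refused whole if a number of a shift passes 0.0417 or a number of a turn 0.125, either way. A call with a gripper value outside its range is refused whole. "grip" is the finger opening in m, from 0 to 0.0854, set as the call begins (left out, the last holds). The fingers move at their own pace and stop on an object; "squeeze" is the grip in N (left out, the last holds). Time passes only in rows, so rows that do not move let the fingers close. It gives the time, the measured TCP pose, the force and the opening at its end, in the units of the state.
- bot.get_state(): the state, without advancing time (a new reading comes with each control period).
- viewer.capture(name): name is "side" or "top"; returns the picture (400x640x3 uint8, red, green, blue); there is no depth.
- viewer.camera_params(name): a dict with "mtx" (3x3 intrinsics, pixels), "R" (3x3) and "t" (3): a world point X has camera coordinates R X + t. Camera axes: x right, y down, z forward; pixel columns grow to the right and rows downward; lengths in mm; the calibration is good to about 2 mm. A picture is of the moment at which its call begins. camera_params takes no time and is no camera call.
- ticket.job_done(): hands the job in, once; it reports no verdict.
Trained networks look in the newest picture that a camera, given by its name, has taken for a name from the list of things; names that differ only in an ending like _2 or _b are one class to them, and where a whole thing is asked for, a point or a joint stands for the part that bears it (a point fixed in the world has none). Each returns a list of dicts, best first, with "conf" (0 to 1); they miss things now and then, are a little off and sometimes report something else, mostly with a low value. They report only what shows in the picture. A call takes as long as a camera call. They do not tell look-alikes from the thing itself.
- viewer.search_frame(camera, thing): "centre" ([column, row] in pixels, amid what is visible of it).
- viewer.cut_out(camera, thing): "pixels" (400x640 bool, what is visible of it) and "centre" ([column, row] in pixels, amid what is visible of it).
The state is a dict: "time": time; "joint_positions": joint angles; "qd": joint speeds; "effort": joint torques, N m; "eef_pos": TCP position; "eef_rot": TCP orientation; "ft_force": force on the tool from outside, world axes, zero at the start; "ft_torque": the same for the moment, N m; "width": opening from 0.0 (shut) to 1.0 (fully open).
Only numpy, scipy, OpenCV 4.12 (cv2) and the standard library are available. Lean on these libraries where they do the work, as an engineer would, in place of code of your own. Each camera call takes 0.05 s, during which the arm holds its last target. There are 200 camera calls.

## Task

The balance has been checked: put the four aluminium weights back into their wooden block, each in the well made for it, so that they stand in order from the largest to the smallest. Lower each one until it stands upright on the floor of its well; do not drop it or knock any weight over, and leave the two glass dishes where they are.

Things in the scene. Friction and masses are not known exactly. Their poses are not given: they have to be found in the camera images.
- weight_500_mid (a point): the largest of four loose aluminium balance weights (500 g): an upright round barrel 54 mm across and 67 mm high with a flat base, above it a thinner neck and a round knob 36 mm across and 20 mm high; 98 mm high in all, it stands on its base on the bench at the start. This point is on its axis half-way up (49 mm above its base); z runs up the axis
- weight_200_mid (a point): the second largest of four loose aluminium balance weights (200 g): an upright round barrel 40 mm across and 50 mm high with a flat base, above it a thinner neck and a round knob 27 mm across and 15 mm high; 73 mm high in all, it stands on its base on the bench at the start. This point is on its axis half-way up (36.5 mm above its base); z runs up the axis
- weight_100_mid (a point): the second smallest of four loose aluminium balance weights (100 g): an upright round barrel 32 mm across and 39.5 mm high with a flat base, above it a thinner neck and a round knob 22 mm across and 12 mm high; 58 mm high in all, it stands on its base on the bench at the start. This point is on its axis half-way up (29 mm above its base); z runs up the axis
- weight_50_mid (a point): the smallest of four loose aluminium balance weights (50 g): an upright round barrel 25 mm across and 31 mm high with a flat base, above it a thinner neck and a round knob 17 mm across and 9.5 mm high; 46 mm high in all, it stands on its base on the bench at the start. This point is on its axis half-way up (23 mm above its base); z runs up the axis
- well_500_floor (a point): the largest of four wells in a row in the fixed wooden block, for the 500 g weight: bore 59 mm across, 12 mm deep, mouth countersunk at 45 degrees to 69 mm. Point: centre of the well's flat floor, 16 mm above the bench, 12 mm below the block's top; z up, y along the row towards the smallest well, x across it. Block 88 x 239 mm, light wood in a dark plinth, lying at any angle
- well_200_floor (a point): the second largest of four wells in a row in the fixed wooden block, for the 200 g weight: bore 45 mm across, 12 mm deep, mouth countersunk at 45 degrees to 55 mm. Point: centre of the well's flat floor, 16 mm above the bench, 12 mm below the block's top; z up, y along the row towards the smallest well, x across it. It is 66 mm from the largest well
- well_100_floor (a point): the second smallest of four wells in a row in the fixed wooden block, for the 100 g weight: bore 37 mm across, 12 mm deep, mouth countersunk at 45 degrees to 47 mm. Point: centre of the well's flat floor, 16 mm above the bench, 12 mm below the block's top; z up, y along the row towards the smallest well, x across it. It is 55 mm from the 200 g well
- well_50_floor (a point): the smallest of four wells in a row in the fixed wooden block, for the 50 g weight: bore 30 mm across, 12 mm deep, mouth countersunk at 45 degrees to 40 mm. Point: centre of the well's flat floor, 16 mm above the bench, 12 mm below the block's top; z up, y along the row towards the smallest well, x across it. It is 47.5 mm from the 100 g well
- petri_1: one of two empty glass dishes (60 mm across, 14 mm high, loose) on the bench between the weights and the big instrument, not to be disturbed; origin at the centre of its underside. The instrument's upright front, 0.4 m high, stands at x = 0.58 m from y = -0.45 to 0.09 m: keep the gripper clear of it
- petri_2: the other glass dish, the same size, not to be disturbed; origin at the centre of its underside
Not all that is in view belongs to the job. Leave any turquoise look-alike of the part that bears weight_50_mid alone. What is shaped like the part that bears weight_200_mid but yellow is not meant.

How it is judged:
By the outcome, as a careful person would: the job done as asked, in the order asked, and still so for the second after the job is handed in, with the robot touching nothing.
It also fails if it takes over 120 s, if anything falls off the work surface, if the arm or the gripper's body presses on something with over 40 N, if the wrist force passes 120 N, or if a joint passes its speed limit or range.

## Working session

There is one attempt and no reset: what is moved stays moved. The work goes in short steps, Python scripts to look and compute and a tool call to move; the robot and the scene stay as the last step left them, time stands still between calls to the robot, and variables do not carry over. Pictures are saved under pics/ and viewed, about 12 in all and at most 16, crops included, and the job is handed in when it is done.

Besides the shell and the picture viewer there is one more tool, called after "Request:" as a command line: name --argument value ..., lists and objects as JSON in quotes. servo_tool: Moves the arm, as the interface text tells. Its arguments: {"type":"object","properties":{"commands":{"type":"array"},"grip":{"type":"number"},"squeeze":{"type":"number"}},"required":["commands"]}

```bash
ls; mkdir -p pics; python3 - <<'E'
from station import bot, viewer
import cv2, numpy as np
s=bot.get_state(); print(s['time'],s['eef_pos'],s['eef_rot'],s['width'],bot.grasp_offset)
for c in ('top','side'):
    im=viewer.capture(c); cv2.imwrite(f'pics/{c}0.png',im[:,:,::-1])
    p=viewer.camera_params(c); print(c,np.round(p['mtx'],1).tolist(),np.round(-p['R'].T@p['t']),np.round(p['R'],2).tolist())
    for n in ['weight_500_mid','weight_200_mid','weight_100_mid','weight_50_mid','well_500_floor','well_200_floor','well_100_floor','well_50_floor','petri_1']:
        print(n,[(np.round(d['centre']).tolist(),round(d['conf'],2)) for d in viewer.search_frame(c,n)])
E
```

```text
pics
0.0 [ 195.73681154 -592.93194847  230.21342827] [-0.57234709  0.41391346  0.57363748  0.41477042] 1.003989538560875 18.700000000000003
top [[512.1, 0.0, 319.8], [0.0, 512.1, 195.2], [0.0, 0.0, 1.0]] [ 312.   56. 1235.] [[-0.01, -1.0, 0.01], [-0.99, 0.01, -0.16], [0.16, -0.01, -0.99]]
weight_500_mid [([405.0, 216.0], 0.84)]
weight_200_mid [([451.0, 202.0], 0.65), ([265.0, 192.0], 0.48)]
weight_100_mid [([369.0, 206.0], 0.71)]
weight_50_mid [([292.0, 206.0], 0.49), ([317.0, 227.0], 0.4)]
well_500_floor [([204.0, 154.0], 0.92)]
well_200_floor [([206.0, 186.0], 0.81)]
well_100_floor [([212.0, 206.0], 0.95), ([209.0, 182.0], 0.19)]
well_50_floor [([214.0, 225.0], 0.79)]
petri_1 [([405.0, 181.0], 0.76), ([329.0, 178.0], 0.63)]
side [[431.1, 0.0, 318.3], [0.0, 431.1, 204.3], [0.0, 0.0, 1.0]] [ 512. -678.  693.] [[1.0, 0.01, 0.0], [0.01, -0.65, -0.76], [-0.0, 0.76, -0.65]]
weight_500_mid [([287.0, 290.0], 0.61)]
weight_200_mid [([318.0, 182.0], 0.97), ([297.0, 343.0], 0.73)]
weight_100_mid [([307.0, 261.0], 0.92)]
weight_50_mid [([282.0, 224.0], 0.6), ([307.0, 206.0], 0.58)]
well_500_floor [([346.0, 154.0], 0.87)]
well_200_floor [([327.0, 157.0], 0.78)]
well_100_floor [([307.0, 155.0], 0.79)]
well_50_floor [([287.0, 161.0], 0.53)]
petri_1 [([331.0, 235.0], 0.91), ([334.0, 301.0], 0.62)]
```

```bash
python3 - <<'E'
import cv2
a=cv2.imread('pics/top0.png')[120:270,170:490]; cv2.imwrite('pics/topc.png',cv2.resize(a,None,fx=2.5,fy=2.5,interpolation=cv2.INTER_CUBIC))
a=cv2.imread('pics/side0.png')[120:400,200:440]; cv2.imwrite('pics/sidec.png',cv2.resize(a,None,fx=2.1,fy=2.1,interpolation=cv2.INTER_CUBIC))
E
```

```text
(no output)
```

View pics/topc.png

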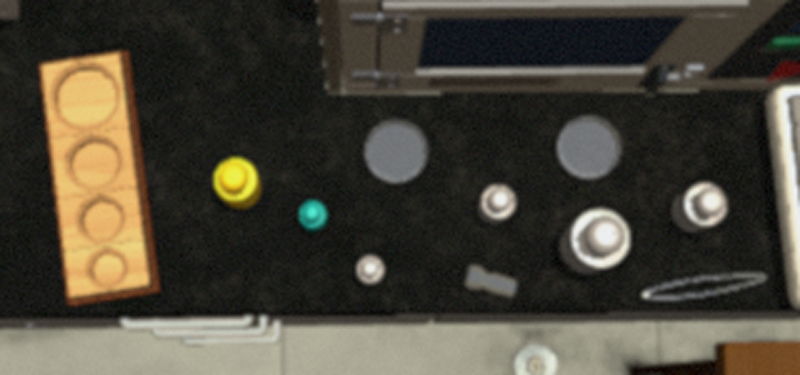

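View pics/sidec.png

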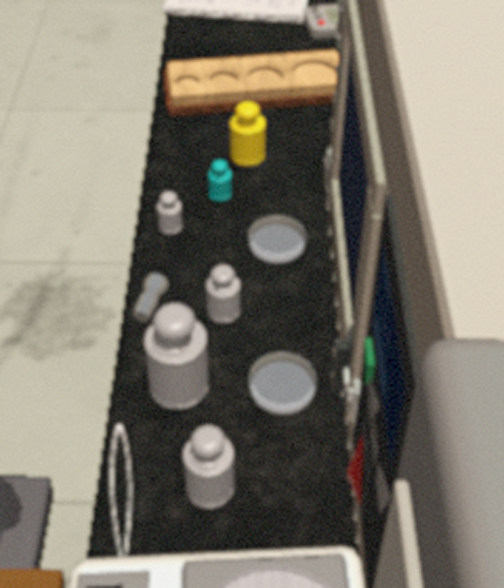

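The top crop shows the 500 g weight at about (405,216), 200 g at (451,202), 100 g at (369,206) and 50 g at (317,227). The yellow (265,192) and turquoise (292,206) ones are decoys. The block is on the left, with its largest well farthest in x, and the side view agrees.

```bash
cat > h.py <<'E'
from station import bot, viewer
import cv2, numpy as np
from scipy.optimize import least_squares
D={500:(54,67,36,20,98),200:(40,50,27,15,73),100:(32,39.5,22,12,58),50:(25,31,17,9.5,46)}
def proj(c,X):
    p=viewer.camera_params(c); q=np.atleast_2d(X)@p['R'].T+p['t']; q=q@p['mtx'].T
    return q[:,:2]/q[:,2:]
def ray(c,uv,z):
    p=viewer.camera_params(c); d=p['R'].T@np.linalg.solve(p['mtx'],[*uv,1]); o=-p['R'].T@p['t']
    return (o+d*(z-o[2])/d[2])[:2]
def sil(c,w,x,y,z0=0):
    b,h,k,kh,H=D[w]; a=np.linspace(0,2*np.pi,40); S=8
    m=np.zeros((400*S,640*S),np.uint8)
    def hull(rs):
        P=np.vstack([np.c_[x+r*np.cos(a),y+r*np.sin(a),0*a+z0+z] for r,z in rs])
        cv2.fillConvexPoly(m,cv2.convexHull(((proj(c,P)+.5)*S).astype(np.int32)),1)
    t=np.linspace(-1,1,7)
    hull([(b/2,0),(b/2,h)]); hull([(k/2*.6,h),(k/2*.6,H)]); hull([(k/2*np.sqrt(1-.9*s*s),H-kh/2+s*kh/2) for s in t])
    return m,S
def cen(c,w,x,y,z0=0):
    m,S=sil(c,w,x,y,z0); M=cv2.moments(m,True); return np.array([M['m10']/M['m00'],M['m01']/M['m00']])/S-.5
def locate(c,w,mask,x,y,z0=0):
    r,q=np.nonzero(mask); g=np.array([q.mean(),r.mean()]); p=np.array([x,y],float)
    for _ in range(4):
        e=g-cen(c,w,*p,z0); J=np.array([(proj(c,[p[0]+d[0],p[1]+d[1],z0+30])-proj(c,[*p,z0+30]))[0] for d in ([1,0],[0,1])]).T
        p+=np.linalg.solve(J,e)
    return p,mask.sum(),sil(c,w,*p,z0)[0].sum()/64
E
python3 - <<'E'
from h import *
px={'top':{500:(405,216),200:(451,202),100:(369,206),50:(317,227)},'side':{500:(287,290),200:(297,343),100:(307,261),50:(282,224)}}
for w in D:
  for c in px:
    viewer.capture(c)
    ds=viewer.cut_out(c,f'weight_{w}_mid')
    ds=[d for d in ds if np.hypot(*(np.array(d['centre'])-px[c][w]))<8]
    if not ds: print(w,c,'none');continue
    p,n,k=locate(c,w,ds[0]['pixels'],*ray(c,px[c][w],D[w][4]/2)); print(w,c,p.round(1),n,k)
for c in px:
  acc={}
  for i in range(4):
    viewer.capture(c)
    for j,w in enumerate(D):
      for d in viewer.search_frame(c,f'well_{w}_floor')[:1]: acc.setdefault(w,[]).append(d['centre'])
  for w in acc: a=np.array(acc[w]); print('well',c,w,a.mean(0).round(1),a.std(0).round(1),ray(c,a.mean(0),16).round(1),ray(c,a.mean(0),28).round(1))
  for i in (1,2):
    pass
  viewer.capture(c)
  print([ (np.round(d['centre'],1).tolist(),ray(c,d['centre'],5).round(0)) for d in viewer.search_frame(c,'petri_1')])
E
```

```text
500 top [ 447.6 -164.7] 573 549.40625
500 side [ 445.5 -166.1] 1212 1229.328125
200 top [ 478.7 -267.6] 347 324.046875
200 side [ 478.8 -268.8] 754 778.046875
100 top [485.9 -74. ] 185 178.984375
100 side [485.  -76.1] 338 368.875
50 top [422.9  48.4] 75 100.546875
50 side [422.6  48.1] 199 193.1875
well top 500 [202.8 154.3] [0.4 0.3] [607.4 324.7] [604.5 322.1]
well top 200 [206.1 183.7] [0.7 0.8] [534.6 315.2] [532.4 312.6]
well top 100 [211.4 206.4] [1.5 1.3] [479.1 301.2] [477.4 298.8]
well top 50 [213.4 225.9] [1.2 0.9] [432.2 295.7] [431.  293.3]
[([404.5, 180.2], array([ 540., -167.])), ([325.0, 180.8], array([541.,  28.]))]
well side 500 [346.8 154.7] [0.9 1.6] [586.6 324.4] [585.3 306.6]
well side 200 [326.9 157.5] [1.1 0.5] [531.1 309.9] [530.8 292.4]
well side 100 [307.  155.8] [0.8 0.7] [475.9 317.5] [476.6 299.9]
well side 50 [287.2 159.4] [2.3 1. ] [422.  299.4] [423.6 282. ]
[([334.4, 301.7], array([ 542., -166.])), ([331.3, 236.6], array([539.,  13.]))]
```

```bash
python3 - <<'E'
from h import *
im=np.mean([viewer.capture('top').astype(float) for _ in range(6)],0).astype(np.uint8)
# rectify top plane z=28, 1px=0.5mm ; cols=-y, rows=-x
xs=np.arange(600,330,-.5); ys=np.arange(440,230,-.5)
Y,X=np.meshgrid(ys,xs); uv=proj('top',np.c_[X.ravel(),Y.ravel(),0*X.ravel()+28]).reshape(*X.shape,2).astype(np.float32)
r=cv2.remap(im,uv[...,0],uv[...,1],cv2.INTER_CUBIC); np.save('rect.npy',r)
hsv=cv2.cvtColor(r,cv2.COLOR_RGB2HSV); m=((hsv[...,2]>150)&(hsv[...,1]>60)).astype(np.uint8)
cs,_=cv2.findContours(m,0,2); k=max(cs,key=cv2.contourArea); R=cv2.minAreaRect(k); print(R, 'centre',600-R[0][1]/2,440-R[0][0]/2,'size mm',R[1][0]/2,R[1][1]/2)
cv2.drawContours(r,[np.int32(cv2.boxPoints(R))],0,(0,255,0),1)
cv2.imwrite('pics/rect.png',cv2.resize(r[:,:,::-1],None,fx=1.1,fy=1.1))
E
```

```text
((265.40521240234375, 188.02687072753906), (402.0865478515625, 155.6283416748047), 81.76437377929688) centre 505.98656463623047 307.2973937988281 size mm 201.04327392578125 77.81417083740234
```

View pics/rect.png

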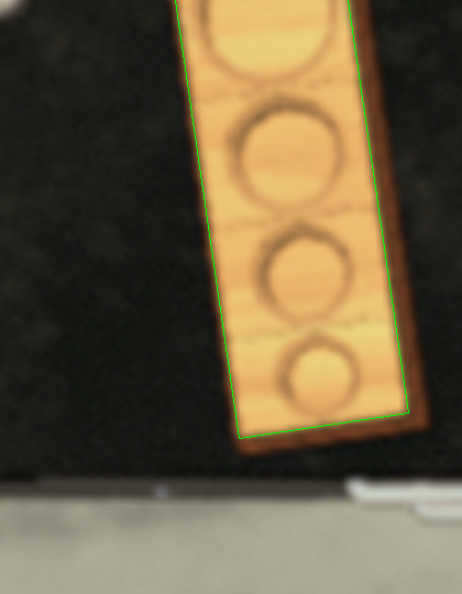

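```bash
cat > fit.py <<'E'
from h import *
from scipy.optimize import minimize
off={500:0,200:66,100:121,50:168.5}; bore={500:59,200:45,100:37,50:30}
a=np.linspace(0,2*np.pi,120)
def wells(p): x,y,t=p; u=np.array([np.cos(t),np.sin(t)]); return {w:np.array([x,y])+o*u for w,o in off.items()}
if __name__=='__main__':
  G={}
  for c in('top','side'):
    im=np.mean([viewer.capture(c).astype(np.float32) for _ in range(8)],0)
    g=cv2.GaussianBlur(im.mean(2).astype(np.float32),(0,0),.8); G[c]=g
    np.save(c+'.npy',im)
    gx,gy=cv2.Sobel(g,5,1,0),cv2.Sobel(g,5,0,1); G[c]=cv2.GaussianBlur(np.hypot(gx,gy),(0,0),.7)
  def cost(p,cams,rz=((5,28),(0,23))):
    s=0
    for c in cams:
      for w,q in wells(p).items():
        for dr,z in rz:
          r=bore[w]/2+dr; P=proj(c,np.c_[q[0]+r*np.cos(a),q[1]+r*np.sin(a),0*a+z]).astype(np.float32)
          s-=np.minimum(cv2.remap(G[c],P[None,:,0],P[None,:,1],1),80).mean()
    return s
  for cams in(['top'],['side'],['top','side']):
   for rz in(((5,28),),((0,23),),((5,28),(0,23))):
    best=min((minimize(cost,[x,y,t],args=(cams,rz),method='Nelder-Mead',options=dict(initial_simplex=[[x,y,t],[x+6,y,t],[x,y+6,t],[x,y,t+.05]])) for x in(592,598,604) for y in(313,319) for t in(-2.99,)),key=lambda r:r.fun)
    print(cams,rz,best.x.round(3),round(best.fun,2),{w:q.round(1).tolist() for w,q in wells(best.x).items()})
  im=np.load('top.npy').astype(np.uint8)
  xs=np.arange(680,330,-.5); ys=np.arange(440,200,-.5)
  Y,X=np.meshgrid(ys,xs); uv=proj('top',np.c_[X.ravel(),Y.ravel(),0*X.ravel()+28]).reshape(*X.shape,2).astype(np.float32)
  r=cv2.remap(im,uv[...,0],uv[...,1],cv2.INTER_CUBIC)
  hsv=cv2.cvtColor(r,cv2.COLOR_RGB2HSV); m=((hsv[...,2]>150)&(hsv[...,1]>60)).astype(np.uint8)
  k=max(cv2.findContours(m,0,2)[0],key=cv2.contourArea); R=cv2.minAreaRect(k); print('rect centre',680-R[0][1]/2,440-R[0][0]/2,R[1][0]/2,R[1][1]/2,R[2])
  for c in('top','side'):
    im=np.load(c+'.npy').astype(np.uint8)[:,:,::-1]; S=5
    o=(190,140,240-100,110) if c=='top' else (270,130,110,50)
    b=cv2.resize(im[o[1]:o[1]+o[3],o[0]:o[0]+o[2]],None,fx=S,fy=S,interpolation=2)
    for w,q in wells(best.x).items():
      for dr,z,col in((5,28,(0,255,0)),(0,23,(255,0,0))):
        r_=bore[w]/2+dr; P=(proj(c,np.c_[q[0]+r_*np.cos(a),q[1]+r_*np.sin(a),0*a+z])+.5-o[:2])*S
        cv2.polylines(b,[P.astype(np.int32)],True,col,1)
    cv2.imwrite(f'pics/fit_{c}.png',b)
E
python3 fit.py
```

```text
Traceback (most recent call last):
  File "fit.py", line 23, in <module>
    best=min((minimize(cost,[x,y,t],args=(cams,rz),method='Nelder-Mead',options=dict(initial_simplex=[[x,y,t],[x+6,y,t],[x,y+6,t],[x,y,t+.05]])) for x in(592,598,604) for y in(313,319) for t in(-2.99,)),key=lambda r:r.fun)
  File "fit.py", line 23, in <genexpr>
    best=min((minimize(cost,[x,y,t],args=(cams,rz),method='Nelder-Mead',options=dict(initial_simplex=[[x,y,t],[x+6,y,t],[x,y+6,t],[x,y,t+.05]])) for x in(592,598,604) for y in(313,319) for t in(-2.99,)),key=lambda r:r.fun)
              ~~~~~~~~^^^^^^^^^^^^^^^^^^^^^^^^^^^^^^^^^^^^^^^^^^^^^^^^^^^^^^^^^^^^^^^^^^^^^^^^^^^^^^^^^^^^^^^^^^^^^^^^^^^^^^^^^^^^^^^^^^^^^^^^^^
  File "fit.py", line 18, in cost
    r=bore[w]/2+dr; P=proj(c,np.c_[q[0]+r*np.cos(a),q[1]+r*np.sin(a),0*a+z]).astype(np.float32)
                      ~~~~^^^^^^^^^^^^^^^^^^^^^^^^^^^^^^^^^^^^^^^^^^^^^^^^^^
  File "h.py", line 6, in proj
    p=viewer.camera_params(c); q=np.atleast_2d(X)@p['R'].T+p['t']; q=q@p['mtx'].T
ValueError: time passes only in moves, steps and waits
```

```bash
python3 - <<'E'
s=open('h.py').read().replace("viewer.camera_params(c)","CP[c]").replace("D={500","CP={c:viewer.camera_params(c) for c in('top','side')}\nD={500",1)
open('h.py','w').write(s)
s=open('fit.py').read().replace("np.mean([viewer.capture(c).astype(np.float32) for _ in range(8)],0)","np.load(c+'.npy') if os.path.exists(c+'.npy') else np.mean([viewer.capture(c).astype(np.float32) for _ in range(8)],0)").replace("from h","import os\nfrom h",1)
open('fit.py','w').write(s)
E
python3 fit.py; python3 -c "
from h import *;print(bot.get_state()['time'])"
```

```text
['top'] ((5, 28),) [584.548 318.837  -2.988] -254.64 {500: [584.5, 318.8], 200: [519.3, 308.7], 100: [465.0, 300.3], 50: [418.0, 293.1]}
['top'] ((0, 23),) [596.391 322.612  -3.008] -245.63 {500: [596.4, 322.6], 200: [531.0, 313.9], 100: [476.5, 306.5], 50: [429.4, 300.2]}
['top'] ((5, 28), (0, 23)) [594.716 315.853  -3.019] -486.32 {500: [594.7, 315.9], 200: [529.2, 307.8], 100: [474.6, 301.0], 50: [427.5, 295.2]}
['side'] ((5, 28),) [633.117 265.67   -3.048] -299.1 {500: [633.1, 265.7], 200: [567.4, 259.5], 100: [512.6, 254.4], 50: [465.3, 250.0]}
['side'] ((0, 23),) [639.044 280.691  -3.018] -310.97 {500: [639.0, 280.7], 200: [573.5, 272.5], 100: [519.0, 265.7], 50: [471.8, 259.9]}
['side'] ((5, 28), (0, 23)) [632.806 269.667  -3.031] -594.87 {500: [632.8, 269.7], 200: [567.2, 262.4], 100: [512.5, 256.3], 50: [465.3, 251.0]}
['top', 'side'] ((5, 28),) [583.765 311.237  -2.876] -529.23 {500: [583.8, 311.2], 200: [520.1, 293.9], 100: [467.0, 279.5], 50: [421.2, 267.0]}
['top', 'side'] ((0, 23),) [596.074 313.946  -3.071] -512.92 {500: [596.1, 313.9], 200: [530.2, 309.3], 100: [475.4, 305.5], 50: [428.0, 302.1]}
['top', 'side'] ((5, 28), (0, 23)) [585.159 308.172  -2.892] -1002.67 {500: [585.2, 308.2], 200: [521.2, 291.9], 100: [467.9, 278.3], 50: [421.9, 266.6]}
rect centre 519.9983825683594 309.3302001953125 229.30984497070312 77.86749267578125 81.8302001953125
5.1
```

View pics/fit_top.png

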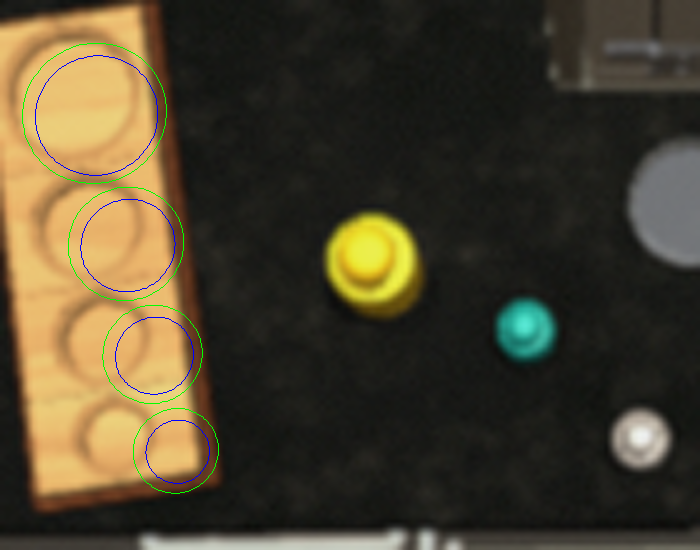

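View pics/fit_side.png

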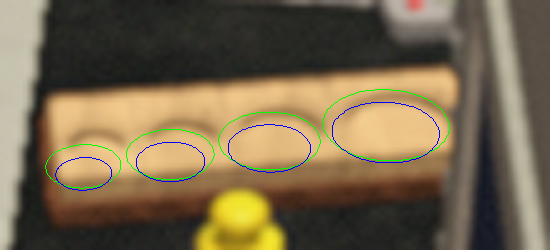

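```bash
cat > ov.py <<'E'
from fit import *
p=[596.2,320.3,-2.999]; u=np.array([np.cos(p[2]),np.sin(p[2])]); n=np.array([-u[1],u[0]])
print({w:q.round(1).tolist() for w,q in wells(p).items()})
c0=np.array(p[:2])+77*u
B=[[*(c0+sx*114.5*u+sy*39*n),28] for sx,sy in((1,1),(1,-1),(-1,-1),(-1,1))]
out=[]
for c,o in(('top',(180,135,70,105)),('side',(265,125,110,60))):
    im=np.load(c+'.npy').astype(np.uint8)[:,:,::-1]; S=6
    b=cv2.resize(im[o[1]:o[1]+o[3],o[0]:o[0]+o[2]],None,fx=S,fy=S,interpolation=2)
    L=[(B,(0,255,0))]
    for w,q in wells(p).items():
      for dr,z,col in((5,28,(0,255,0)),(0,23,(255,0,0)),(0,16,(0,0,255))):
        r=bore[w]/2+dr; L.append((np.c_[q[0]+r*np.cos(a),q[1]+r*np.sin(a),0*a+z],col))
    for P,col in L: cv2.polylines(b,[((proj(c,np.array(P))+.5-o[:2])*S).astype(np.int32)],True,col,1)
    cv2.imwrite(f'pics/ov_{c}.png',b)
E
python3 ov.py
```

```text
{500: [596.2, 320.3], 200: [530.9, 310.9], 100: [476.4, 303.1], 50: [429.4, 296.4]}
```

View pics/ov_top.png

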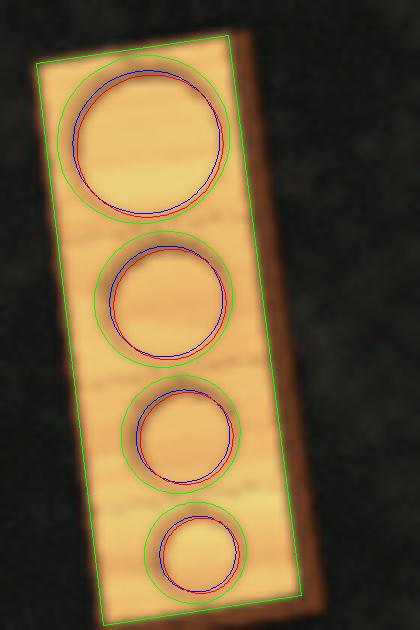

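View pics/ov_side.png

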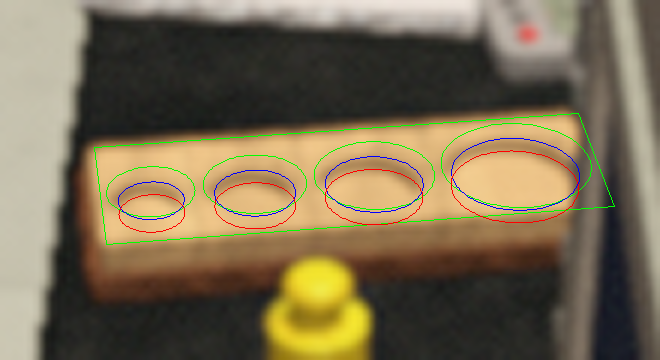

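The top overlay fits rims, bores and outline, so the block pose is good there. The side camera sits about 1–2 mm toward −x and −y, in the wells and the weights alike, so I'll use the mean of the two cameras. Next is a small planner that turns world targets into tool-axis shifts.

```bash
cat > plan.py <<'E'
import sys, numpy as np
from station import bot
from scipy.spatial.transform import Rotation as Ro
A=1.713
def R():
    return Ro.from_quat(bot.get_state()['eef_rot']).as_matrix()
def to(x,y,z):
    s=bot.get_state(); d=R().T@(np.array([x,y,z])-s['eef_pos']); print('tool shift m',(d/1000).round(4),'rows',np.ceil(np.linalg.norm(d)/41.7))
if __name__=='__main__':
    s=bot.get_state(); r=R(); print(s['time'],s['eef_pos'].round(1),'q',np.round(s['joint_positions'],2),'w',round(s['width'],3),'F',np.round(s['ft_force'],1))
    print('x',r[:,0].round(3),'y',r[:,1].round(3),'z',r[:,2].round(3))
    ang=np.arctan2(r[1,2],r[0,2]); d=(A-ang+np.pi/2)%np.pi-np.pi/2; print('jaw',ang.round(3),'roll needed',round(-d,4))
    if len(sys.argv)>3: to(*map(float,sys.argv[1:4]))
E
python3 plan.py
```

```text
5.1 [ 195.9 -593.5  231.3] q [-0.99  0.38  0.01 -0.   -1.19 -0.26] w 1.001 F [-0.4 -0.1 -0.1]
x [ 0.  0. -1.] y [-0.95  -0.313 -0.   ] z [-0.313  0.95  -0.   ]
jaw 1.89 roll needed 0.1766
```

Request:
servo_tool --commands '[{"roll":0.0883},{"roll":0.0883},{"ty":-0.02,"tz":0.025},{"ty":-0.02,"tz":0.025},{"ty":-0.02,"tz":0.025},{"ty":-0.02,"tz":0.025},{"ty":-0.02,"tz":0.025},{"ty":-0.02,"tz":0.025},{"ty":-0.02,"tz":0.025},{"ty":-0.02,"tz":0.025}]' --grip 0.0854 --squeeze 40

```text
schema error: expected keys tx, ty, tz, roll
```

```bash
python3 plan.py 446.6 -165.4 130
```

```text
5.1 [ 195.9 -593.5  231.3] q [-0.99  0.38  0.01 -0.   -1.19 -0.26] w 1.001 F [-0.4 -0.1 -0.1]
x [ 0.  0. -1.] y [-0.95  -0.313 -0.   ] z [-0.313  0.95  -0.   ]
jaw 1.89 roll needed 0.1766
tool shift m [ 0.1013 -0.3722  0.3279] rows 13.0
```

All four keys are required in every row.

Request:
servo_tool --commands '[{"tx":0,"ty":0,"tz":0,"roll":0.0883},{"tx":0,"ty":0,"tz":0,"roll":0.0883},{"tx":0,"ty":-0.02,"tz":0.025,"roll":0},{"tx":0,"ty":-0.02,"tz":0.025,"roll":0},{"tx":0,"ty":-0.02,"tz":0.025,"roll":0},{"tx":0,"ty":-0.02,"tz":0.025,"roll":0},{"tx":0,"ty":-0.02,"tz":0.025,"roll":0},{"tx":0,"ty":-0.02,"tz":0.025,"roll":0},{"tx":0,"ty":-0.02,"tz":0.025,"roll":0},{"tx":0,"ty":-0.02,"tz":0.025,"roll":0}]' --grip 0.0854 --squeeze 40

```text
time: 5.93
eef_pos: [326.5, -371.5, 231.6]
eef_rot: [0.534, -0.463, -0.534, -0.463]
ft_force: [0.1, -0.4, 0.1]
width: 1.0
```

```bash
python3 plan.py 446.6 -165.4 130
```

```text
5.9333 [ 326.5 -371.5  231.6] q [-0.52  0.16 -0.3   0.   -1.11 -0.91] w 1.0 F [ 0.1 -0.4  0.1]
x [ 0.001 -0.    -1.   ] y [-0.99  -0.142 -0.   ] z [-0.142  0.99  -0.   ]
jaw 1.713 roll needed -0.0002
tool shift m [ 0.1016 -0.148   0.1871] rows 7.0
```

Request:
servo_tool --commands '[{"tx":0,"ty":-0.0185,"tz":0.0234,"roll":0},{"tx":0,"ty":-0.0185,"tz":0.0234,"roll":0},{"tx":0,"ty":-0.0185,"tz":0.0234,"roll":0},{"tx":0,"ty":-0.0185,"tz":0.0234,"roll":0},{"tx":0.012,"ty":-0.0185,"tz":0.0234,"roll":0},{"tx":0.022,"ty":-0.0185,"tz":0.0234,"roll":0},{"tx":0.022,"ty":-0.0185,"tz":0.0234,"roll":0},{"tx":0.022,"ty":-0.0185,"tz":0.0234,"roll":0},{"tx":0.02,"ty":0,"tz":0,"roll":0},{"tx":0,"ty":0,"tz":0,"roll":0}]'

```text
time: 6.77
eef_pos: [443.9, -164.9, 129.9]
eef_rot: [-0.532, 0.464, 0.537, 0.461]
ft_force: [-0.5, -0.2, 0.1]
width: 1.001
```

```bash
python3 plan.py 446.6 -165.4 31; python3 - <<'E'
from h import *
for c,o in(('top',(340,150)),('side',(220,190))):
    im=viewer.capture(c)[:,:,::-1]; b=cv2.resize(im[o[1]:o[1]+120,o[0]:o[0]+130],None,fx=4,fy=4,interpolation=2)
    cv2.imwrite(f'pics/g1{c}.png',b)
a=cv2.imread('pics/g1top.png');b=cv2.imread('pics/g1side.png');cv2.imwrite('pics/g1.png',cv2.resize(np.hstack([a,b]),None,fx=.76,fy=.76))
E
```

```text
6.7667 [ 443.9 -164.9  129.9] q [-0.01  0.24 -0.49 -0.   -0.85 -1.41] w 1.001 F [-0.5 -0.2  0.1]
x [-0.008  0.001 -1.   ] y [-0.99  -0.144  0.008] z [-0.144  0.99   0.002]
jaw 1.715 roll needed 0.0019
tool shift m [ 0.0988 -0.0034 -0.0011] rows 3.0
```

View pics/g1.png

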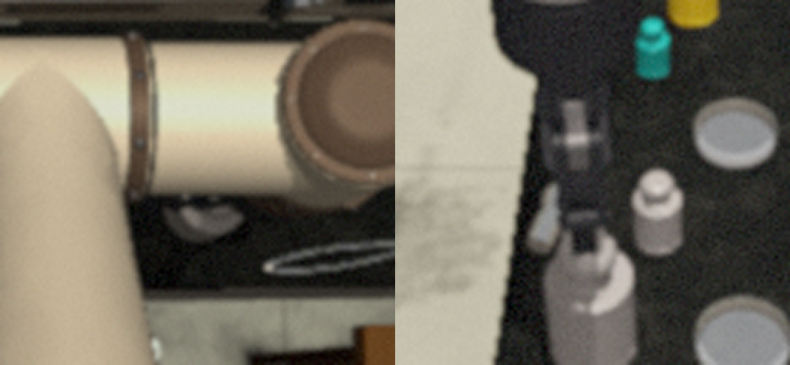

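Request:
servo_tool --commands '[{"tx":0.02,"ty":0,"tz":0,"roll":0},{"tx":0.02,"ty":0,"tz":0,"roll":0},{"tx":0,"ty":0,"tz":0,"roll":0},{"tx":0,"ty":0,"tz":0,"roll":0}]'

```text
time: 7.2
eef_pos: [446.1, -167.4, 94.3]
eef_rot: [0.534, -0.464, -0.534, -0.463]
ft_force: [0.5, 0.4, 1.5]
width: 0.998
```

```bash
python3 plan.py 446.6 -165.4 31
```

```text
7.2 [ 446.1 -167.4   94.3] q [-0.02  0.29 -0.53  0.   -0.75 -1.41] w 0.998 F [0.5 0.4 1.5]
x [ 0. -0. -1.] y [-0.99  -0.141 -0.   ] z [-0.141  0.99  -0.001]
jaw 1.712 roll needed -0.001
tool shift m [ 0.0633 -0.0008  0.0019] rows 2.0
```

Request:
servo_tool --commands '[{"tx":0.0145,"ty":0,"tz":0.001,"roll":0},{"tx":0.0145,"ty":0,"tz":0.001,"roll":0},{"tx":0.0145,"ty":0,"tz":0,"roll":0},{"tx":0.0145,"ty":0,"tz":0,"roll":0},{"tx":0,"ty":0,"tz":0,"roll":0},{"tx":0,"ty":0,"tz":0,"roll":0}]'

```text
time: 7.7
eef_pos: [446.6, -165.0, 36.6]
eef_rot: [0.535, -0.463, -0.534, -0.463]
ft_force: [0.5, -0.3, 0.3]
width: 1.0
```

```bash
python3 plan.py 446.6 -165.4 31
```

```text
7.7 [ 446.6 -165.    36.6] q [-0.01  0.39 -0.59  0.   -0.59 -1.42] w 1.0 F [ 0.5 -0.3  0.3]
x [ 0.002 -0.    -1.   ] y [-0.99  -0.142 -0.002] z [-0.142  0.99  -0.001]
jaw 1.713 roll needed -0.0001
tool shift m [ 0.0056  0.     -0.0004] rows 1.0
```

Aligned. Final 5 mm down, then close.

Request:
servo_tool --commands '[{"tx":0.005,"ty":0,"tz":0,"roll":0},{"tx":0,"ty":0,"tz":0,"roll":0},{"tx":0,"ty":0,"tz":0,"roll":0}]'

```text
time: 7.95
eef_pos: [446.2, -164.7, 31.1]
eef_rot: [0.535, -0.463, -0.534, -0.464]
ft_force: [0.2, -0.8, 0.4]
width: 0.996
```

Request:
servo_tool --commands '[{"tx":0,"ty":0,"tz":0,"roll":0},{"tx":0,"ty":0,"tz":0,"roll":0},{"tx":0,"ty":0,"tz":0,"roll":0},{"tx":0,"ty":0,"tz":0,"roll":0},{"tx":0,"ty":0,"tz":0,"roll":0},{"tx":0,"ty":0,"tz":0,"roll":0},{"tx":0,"ty":0,"tz":0,"roll":0},{"tx":0,"ty":0,"tz":0,"roll":0}]' --grip 0.04

```text
time: 8.62
eef_pos: [445.9, -164.7, 30.9]
eef_rot: [0.535, -0.463, -0.534, -0.463]
ft_force: [-1.2, -1.9, 5.9]
width: 0.621
```

Request:
servo_tool --commands '[{"tx":-0.005,"ty":0,"tz":0,"roll":0},{"tx":-0.01,"ty":0,"tz":0,"roll":0},{"tx":-0.02,"ty":0,"tz":0,"roll":0},{"tx":-0.02,"ty":0,"tz":0,"roll":0},{"tx":-0.02,"ty":0,"tz":0,"roll":0},{"tx":-0.02,"ty":0,"tz":0,"roll":0},{"tx":-0.01,"ty":0,"tz":0,"roll":0},{"tx":0,"ty":0,"tz":0,"roll":0},{"tx":0,"ty":0,"tz":0,"roll":0}]'

```text
time: 9.37
eef_pos: [444.8, -164.2, 134.7]
eef_rot: [-0.534, 0.463, 0.535, 0.463]
ft_force: [0.0, 0.3, -6.6]
width: 0.623
```

Request:
servo_tool --commands '[{"tx":0,"ty":-0.0034,"tz":0.0167,"roll":0},{"tx":0,"ty":-0.005,"tz":0.025,"roll":0},{"tx":0,"ty":-0.0068,"tz":0.0334,"roll":0},{"tx":0,"ty":-0.0068,"tz":0.0334,"roll":0},{"tx":0,"ty":-0.0068,"tz":0.0334,"roll":0},{"tx":0,"ty":-0.0068,"tz":0.0334,"roll":0},{"tx":0,"ty":-0.0068,"tz":0.0334,"roll":0},{"tx":0,"ty":-0.0068,"tz":0.0334,"roll":0},{"tx":0,"ty":-0.0068,"tz":0.0334,"roll":0},{"tx":0,"ty":-0.0068,"tz":0.0334,"roll":0}]'

```text
time: 10.2
eef_pos: [462.3, 151.1, 133.3]
eef_rot: [-0.534, 0.465, 0.535, 0.462]
ft_force: [0.9, 0.0, -4.5]
width: 0.626
```

```bash
python3 plan.py 595.4 319.5 131
```

```text
10.2 [462.3 151.1 133.3] q [ 0.65  0.25 -0.46 -0.   -0.86 -2.08] w 0.626 F [ 0.9  0.  -4.5]
x [-0.004 -0.002 -1.   ] y [-0.99  -0.141  0.004] z [-0.141  0.99  -0.001]
jaw 1.713 roll needed -0.0003
tool shift m [ 0.0014 -0.1555  0.1479] rows 6.0
```

Held (force −5 to −6 N). On to a point above the well.

Request:
servo_tool --commands '[{"tx":0,"ty":-0.022,"tz":0.021,"roll":0},{"tx":0,"ty":-0.022,"tz":0.021,"roll":0},{"tx":0,"ty":-0.022,"tz":0.021,"roll":0},{"tx":0,"ty":-0.022,"tz":0.021,"roll":0},{"tx":0,"ty":-0.022,"tz":0.021,"roll":0},{"tx":0,"ty":-0.022,"tz":0.021,"roll":0},{"tx":0,"ty":-0.0225,"tz":0.021,"roll":0},{"tx":0,"ty":0,"tz":0,"roll":0},{"tx":0,"ty":0,"tz":0,"roll":0},{"tx":0,"ty":0,"tz":0,"roll":0}]'

```text
time: 11.03
eef_pos: [594.5, 316.5, 132.2]
eef_rot: [-0.534, 0.465, 0.535, 0.461]
ft_force: [-0.1, -0.4, -4.6]
width: 0.621
```

```bash
python3 plan.py 595.4 319.5 75
```

```text
11.0333 [594.5 316.5 132.2] q [ 0.73  0.54  0.01 -0.   -1.05 -2.16] w 0.621 F [-0.1 -0.4 -4.6]
x [-0.005 -0.003 -1.   ] y [-0.99  -0.141  0.006] z [-0.141  0.99  -0.003]
jaw 1.713 roll needed -0.0005
tool shift m [ 0.0571 -0.0016  0.003 ] rows 2.0
```

Request:
servo_tool --commands '[{"tx":0.01,"ty":-0.001,"tz":0.0025,"roll":0},{"tx":0.018,"ty":0,"tz":0,"roll":0},{"tx":0.018,"ty":0,"tz":0,"roll":0},{"tx":0.01,"ty":0,"tz":0,"roll":0},{"tx":0,"ty":0,"tz":0,"roll":0},{"tx":0,"ty":0,"tz":0,"roll":0},{"tx":0,"ty":0,"tz":0,"roll":0},{"tx":0,"ty":0,"tz":0,"roll":0}]'

```text
time: 11.7
eef_pos: [597.6, 320.6, 80.8]
eef_rot: [0.535, -0.462, -0.534, -0.464]
ft_force: [0.7, -0.2, -4.7]
width: 0.622
```

```bash
python3 plan.py 595.4 319.5 47; python3 - <<'E'
from fit import *
p=[595.4,319.5,-2.999]
for c,o in(('top',(170,110)),('side',(270,100))):
    im=viewer.capture(c)[:,:,::-1]; b=cv2.resize(im[o[1]:o[1]+90,o[0]:o[0]+120],None,fx=5,fy=5,interpolation=2)
    q=wells(p)[500]
    for r,z in((34.5,28),(27,44)): cv2.polylines(b,[((proj(c,np.c_[q[0]+r*np.cos(a),q[1]+r*np.sin(a),0*a+z])+.5-o)*5).astype(np.int32)],True,(0,255,0) if z==28 else (255,0,0),1)
    cv2.imwrite(f'pics/p{c}.png',b)
    print(c,[(np.round(d['centre'],1),round(d['conf'],2)) for d in viewer.search_frame(c,'weight_500_mid')[:2]], proj(c,[*p[:2],44+49]).round(1))
x=np.vstack([cv2.imread('pics/ptop.png'),cv2.imread('pics/pside.png')]);cv2.imwrite('pics/p1.png',cv2.resize(x,None,fx=.66,fy=.66))
E
```

```text
11.7 [597.6 320.6  80.8] q [ 0.73  0.6  -0.03  0.   -0.94 -2.16] w 0.622 F [ 0.7 -0.2 -4.7]
x [ 0.002  0.002 -1.   ] y [-0.99  -0.142 -0.003] z [-0.142  0.99   0.001]
jaw 1.713 roll needed 0.0002
tool shift m [ 0.0338  0.0024 -0.0009] rows 1.0
top [(array([199.6, 157.3]), 0.83), (array([204.8, 165.4]), 0.55)] [[197.7 151.5]]
side [(array([346.8, 141.5]), 0.76)] [[351.5 131.6]]
```

View pics/p1.png

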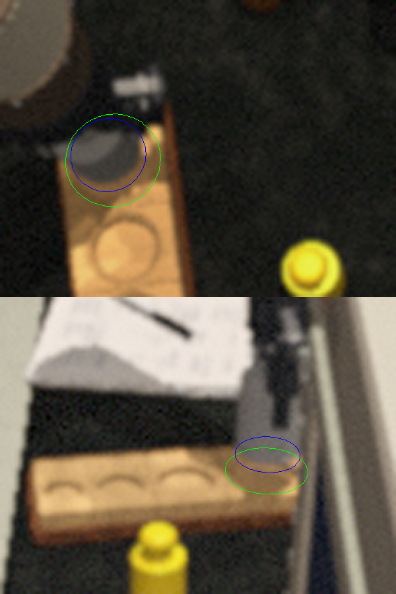

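Request:
servo_tool --commands '[{"tx":0.008,"ty":0.001,"tz":0,"roll":0},{"tx":0.01,"ty":0,"tz":0,"roll":0},{"tx":0.006,"ty":0,"tz":0,"roll":0},{"tx":0.003,"ty":0,"tz":0,"roll":0},{"tx":0,"ty":0,"tz":0,"roll":0},{"tx":0,"ty":0,"tz":0,"roll":0},{"tx":0,"ty":0,"tz":0,"roll":0}]'

```text
time: 12.48
eef_pos: [596.1, 320.2, 52.5]
eef_rot: [0.534, -0.463, -0.534, -0.463]
ft_force: [0.2, 1.2, -3.5]
width: 0.62
```

```bash
python3 plan.py 595.4 319.5 47
```

```text
12.4833 [596.1 320.2  52.5] q [ 0.73  0.63 -0.06  0.   -0.88 -2.16] w 0.62 F [ 0.2  1.2 -3.5]
x [ 0.001  0.    -1.   ] y [-0.99  -0.142 -0.001] z [-0.142  0.99   0.   ]
jaw 1.713 roll needed 0.0002
tool shift m [ 0.0055  0.0008 -0.0006] rows 1.0
```

Request:
servo_tool --commands '[{"tx":0.001,"ty":0,"tz":0,"roll":0},{"tx":0.001,"ty":0,"tz":0,"roll":0},{"tx":0.001,"ty":0,"tz":0,"roll":0},{"tx":0.001,"ty":0,"tz":0,"roll":0},{"tx":0,"ty":0,"tz":0,"roll":0},{"tx":0,"ty":0,"tz":0,"roll":0}]'

```text
time: 12.98
eef_pos: [595.7, 320.0, 48.2]
eef_rot: [-0.534, 0.463, 0.534, 0.463]
ft_force: [0.5, -0.5, -4.8]
width: 0.622
```

Request:
servo_tool --commands '[{"tx":0.001,"ty":0,"tz":0,"roll":0},{"tx":0,"ty":0,"tz":0,"roll":0},{"tx":0,"ty":0,"tz":0,"roll":0}]'

```text
time: 13.23
eef_pos: [595.7, 320.0, 47.2]
eef_rot: [-0.534, 0.463, 0.534, 0.463]
ft_force: [0.2, -0.4, -4.7]
width: 0.62
```

Request:
servo_tool --commands '[{"tx":0.0007,"ty":0,"tz":0,"roll":0},{"tx":0,"ty":0,"tz":0,"roll":0},{"tx":0,"ty":0,"tz":0,"roll":0}]'

```text
time: 13.48
eef_pos: [595.9, 320.1, 47.0]
eef_rot: [0.534, -0.463, -0.534, -0.463]
ft_force: [-0.4, -0.5, -1.1]
width: 0.621
```

Request:
servo_tool --commands '[{"tx":0.0006,"ty":0,"tz":0,"roll":0},{"tx":0,"ty":0,"tz":0,"roll":0},{"tx":0,"ty":0,"tz":0,"roll":0}]'

```text
time: 13.73
eef_pos: [595.9, 320.1, 47.1]
eef_rot: [0.534, -0.463, -0.534, -0.463]
ft_force: [-3.2, -1.6, 3.6]
width: 0.619
```

Request:
servo_tool --commands '[{"tx":0,"ty":0,"tz":0,"roll":0},{"tx":0,"ty":0,"tz":0,"roll":0},{"tx":0,"ty":0,"tz":0,"roll":0},{"tx":0,"ty":0,"tz":0,"roll":0},{"tx":0,"ty":0,"tz":0,"roll":0},{"tx":0,"ty":0,"tz":0,"roll":0}]' --grip 0.078

```text
time: 14.23
eef_pos: [595.9, 320.1, 45.9]
eef_rot: [0.534, -0.463, -0.534, -0.463]
ft_force: [0.6, 0.1, -0.8]
width: 0.91
```

Request:
servo_tool --commands '[{"tx":-0.01,"ty":0,"tz":0,"roll":0},{"tx":-0.02,"ty":0,"tz":0,"roll":0},{"tx":-0.03,"ty":0,"tz":0,"roll":0},{"tx":-0.03,"ty":0,"tz":0,"roll":0},{"tx":-0.02,"ty":0.005,"tz":-0.005,"roll":0},{"tx":0,"ty":0.025,"tz":-0.02,"roll":0},{"tx":0,"ty":0.028,"tz":-0.023,"roll":0},{"tx":0,"ty":0.028,"tz":-0.023,"roll":0},{"tx":0,"ty":0.028,"tz":-0.023,"roll":0},{"tx":0,"ty":0.015,"tz":-0.025,"roll":0}]'

```text
time: 15.07
eef_pos: [482.4, 182.4, 156.9]
eef_rot: [-0.534, 0.463, 0.535, 0.463]
ft_force: [0.1, -1.0, 0.0]
width: 0.908
```

```bash
python3 plan.py 478.8 -268.2 120; python3 - <<'E'
from h import *
for c in('top','side'):
    viewer.capture(c)
    for d in viewer.cut_out(c,'weight_500_mid')[:1]: print(c,d['conf'],locate(c,500,d['pixels'],595,320,16))
E
```

```text
15.0667 [482.4 182.4 156.9] q [ 0.68  0.27 -0.36 -0.   -0.94 -2.1 ] w 0.908 F [ 0.1 -1.   0. ]
x [-0.  0. -1.] y [-0.99  -0.143  0.   ] z [-0.143  0.99   0.   ]
jaw 1.714 roll needed 0.001
tool shift m [ 0.0367  0.0678 -0.4455] rows 11.0
top 0.58 (array([607.36329615, 337.97588384]), np.int64(216), np.float64(619.828125))
side 0.72 (array([595.5110496 , 320.02817096]), np.int64(601), np.float64(669.203125))
```

Request:
servo_tool --commands '[{"tx":0,"ty":0.0056,"tz":-0.037,"roll":0},{"tx":0,"ty":0.0056,"tz":-0.037,"roll":0},{"tx":0,"ty":0.0056,"tz":-0.037,"roll":0},{"tx":0,"ty":0.0056,"tz":-0.037,"roll":0},{"tx":0,"ty":0.0056,"tz":-0.037,"roll":0},{"tx":0,"ty":0.0056,"tz":-0.037,"roll":0},{"tx":0,"ty":0.0056,"tz":-0.037,"roll":0},{"tx":0,"ty":0.0056,"tz":-0.037,"roll":0},{"tx":0,"ty":0.0056,"tz":-0.037,"roll":0},{"tx":0,"ty":0.0056,"tz":-0.037,"roll":0}]' --grip 0.075

```text
time: 16.1
eef_pos: [483.4, -191.9, 156.4]
eef_rot: [0.535, -0.463, -0.534, -0.463]
ft_force: [1.1, 0.1, -0.1]
width: 0.878
```

```bash
python3 plan.py 478.8 -268.2 90
```

```text
16.1 [ 483.4 -191.9  156.4] q [-0.07  0.28 -0.36  0.   -0.94 -1.36] w 0.878 F [ 1.1  0.1 -0.1]
x [ 0.001 -0.    -1.   ] y [-0.99  -0.143 -0.001] z [-0.143  0.99  -0.001]
jaw 1.714 roll needed 0.001
tool shift m [ 0.0665  0.0155 -0.0748] rows 3.0
```

Request:
servo_tool --commands '[{"tx":0.005,"ty":0.005,"tz":-0.025,"roll":0},{"tx":0.01,"ty":0.005,"tz":-0.025,"roll":0},{"tx":0.015,"ty":0.0055,"tz":-0.0248,"roll":0},{"tx":0.02,"ty":0,"tz":0,"roll":0},{"tx":0.016,"ty":0,"tz":0,"roll":0},{"tx":0,"ty":0,"tz":0,"roll":0},{"tx":0,"ty":0,"tz":0,"roll":0},{"tx":0,"ty":0,"tz":0,"roll":0},{"tx":0,"ty":0,"tz":0,"roll":0}]'

```text
time: 16.85
eef_pos: [478.7, -266.5, 91.3]
eef_rot: [0.535, -0.463, -0.534, -0.463]
ft_force: [0.4, 0.8, 0.3]
width: 0.878
```

```bash
python3 plan.py 478.8 -268.2 18
```

```text
16.85 [ 478.7 -266.5   91.3] q [-0.21  0.4  -0.37  0.   -0.8  -1.22] w 0.878 F [0.4 0.8 0.3]
x [ 0.003 -0.001 -1.   ] y [-0.99  -0.143 -0.003] z [-0.143  0.99  -0.001]
jaw 1.714 roll needed 0.0012
tool shift m [ 0.0733  0.0003 -0.0016] rows 2.0
```

Request:
servo_tool --commands '[{"tx":0.018,"ty":0,"tz":-0.001,"roll":0},{"tx":0.018,"ty":0,"tz":0,"roll":0},{"tx":0.018,"ty":0,"tz":0,"roll":0},{"tx":0.0185,"ty":0,"tz":0,"roll":0},{"tx":0,"ty":0,"tz":0,"roll":0},{"tx":0,"ty":0,"tz":0,"roll":0},{"tx":0,"ty":0,"tz":0,"roll":0},{"tx":0,"ty":0,"tz":0,"roll":0}]'

```text
time: 17.52
eef_pos: [478.7, -267.7, 19.2]
eef_rot: [0.535, -0.463, -0.533, -0.464]
ft_force: [-0.1, -0.1, -0.1]
width: 0.881
```

Request:
servo_tool --commands '[{"tx":0,"ty":0,"tz":0,"roll":0},{"tx":0,"ty":0,"tz":0,"roll":0},{"tx":0,"ty":0,"tz":0,"roll":0},{"tx":0,"ty":0,"tz":0,"roll":0},{"tx":0,"ty":0,"tz":0,"roll":0},{"tx":0,"ty":0,"tz":0,"roll":0},{"tx":0,"ty":0,"tz":0,"roll":0},{"tx":0,"ty":0,"tz":0,"roll":0}]' --grip 0.028

```text
time: 18.18
eef_pos: [477.9, -267.7, 18.4]
eef_rot: [0.535, -0.463, -0.534, -0.463]
ft_force: [-0.9, 0.9, 6.1]
width: 0.456
```

Request:
servo_tool --commands '[{"tx":-0.005,"ty":0,"tz":0,"roll":0},{"tx":-0.01,"ty":0,"tz":0,"roll":0},{"tx":-0.02,"ty":0,"tz":0,"roll":0},{"tx":-0.02,"ty":0,"tz":0,"roll":0},{"tx":-0.02,"ty":0,"tz":0,"roll":0},{"tx":-0.02,"ty":0,"tz":0,"roll":0},{"tx":-0.01,"ty":0,"tz":0,"roll":0},{"tx":0,"ty":-0.002,"tz":0.015,"roll":0},{"tx":0,"ty":-0.0035,"tz":0.025,"roll":0},{"tx":0,"ty":-0.005,"tz":0.035,"roll":0}]'

```text
time: 19.02
eef_pos: [476.7, -192.1, 122.4]
eef_rot: [-0.533, 0.464, 0.533, 0.464]
ft_force: [1.1, 0.7, -1.8]
width: 0.458
```

Request:
servo_tool --commands '[{"tx":0,"ty":-0.005,"tz":0.035,"roll":0},{"tx":0,"ty":-0.005,"tz":0.035,"roll":0},{"tx":0,"ty":-0.005,"tz":0.035,"roll":0},{"tx":0,"ty":-0.005,"tz":0.035,"roll":0},{"tx":0,"ty":-0.005,"tz":0.035,"roll":0},{"tx":0,"ty":-0.005,"tz":0.035,"roll":0},{"tx":0,"ty":-0.005,"tz":0.035,"roll":0},{"tx":0,"ty":-0.005,"tz":0.035,"roll":0},{"tx":0,"ty":-0.005,"tz":0.035,"roll":0},{"tx":0,"ty":-0.005,"tz":0.03,"roll":0}]'

```text
time: 19.85
eef_pos: [476.9, 158.8, 122.4]
eef_rot: [-0.534, 0.463, 0.535, 0.463]
ft_force: [1.1, -0.3, -2.0]
width: 0.452
```

```bash
python3 plan.py 530.1 310.1 118
```

```text
19.85 [476.9 158.8 122.4] q [ 0.64  0.29 -0.44 -0.   -0.84 -2.07] w 0.452 F [ 1.1 -0.3 -2. ]
x [-0.001 -0.    -1.   ] y [-0.99  -0.143  0.001] z [-0.143  0.99   0.   ]
jaw 1.714 roll needed 0.0008
tool shift m [ 0.0043 -0.0742  0.1422] rows 4.0
```

Request:
servo_tool --commands '[{"tx":0,"ty":-0.014,"tz":0.0275,"roll":0},{"tx":0,"ty":-0.015,"tz":0.0285,"roll":0},{"tx":0,"ty":-0.015,"tz":0.0285,"roll":0},{"tx":0,"ty":-0.015,"tz":0.0285,"roll":0},{"tx":0,"ty":-0.015,"tz":0.0285,"roll":0},{"tx":0,"ty":0,"tz":0,"roll":0},{"tx":0.015,"ty":0,"tz":0,"roll":0},{"tx":0.02,"ty":0,"tz":0,"roll":0},{"tx":0.015,"ty":0,"tz":0,"roll":0},{"tx":0,"ty":0,"tz":0,"roll":0}]'

```text
time: 20.68
eef_pos: [528.3, 305.3, 68.4]
eef_rot: [-0.533, 0.467, 0.535, 0.46]
ft_force: [-0.4, -0.5, -3.2]
width: 0.459
```

Request:
servo_tool --commands '[{"tx":0,"ty":0,"tz":0,"roll":0},{"tx":0,"ty":0,"tz":0,"roll":0},{"tx":0,"ty":0,"tz":0,"roll":0},{"tx":0,"ty":0,"tz":0,"roll":0}]'

```text
time: 21.02
eef_pos: [531.5, 307.8, 73.8]
eef_rot: [0.534, -0.462, -0.534, -0.464]
ft_force: [-0.1, 0.1, -2.4]
width: 0.454
```

```bash
python3 plan.py 530.1 310.1 34.5; python3 - <<'E'
from h import *
for c in('top','side'):
    viewer.capture(c)
    print(c,[np.round(d['centre'],1) for d in viewer.search_frame(c,'weight_200_mid')],proj(c,[530,310,50+36]).round(1))
E
```

```text
21.0167 [531.5 307.8  73.8] q [ 0.79  0.51 -0.22  0.   -0.84 -2.22] w 0.454 F [-0.1  0.1 -2.4]
x [ 0.002  0.002 -1.   ] y [-0.99  -0.142 -0.002] z [-0.142  0.99   0.001]
jaw 1.713 roll needed 0.0
tool shift m [0.0393 0.0011 0.0024] rows 1.0
top [array([266. , 190.5]), array([206.6, 185.6])] [[201.9 180.2]]
side [array([318.5, 186.8]), array([320.9, 140.9])] [[327.  135.6]]
```

Request:
servo_tool --commands '[{"tx":0.01,"ty":0.001,"tz":0.001,"roll":0},{"tx":0.008,"ty":0,"tz":0,"roll":0},{"tx":0.004,"ty":0,"tz":0,"roll":0},{"tx":0,"ty":0,"tz":0,"roll":0},{"tx":0,"ty":0,"tz":0,"roll":0},{"tx":0,"ty":0,"tz":0,"roll":0},{"tx":0,"ty":0,"tz":0,"roll":0}]'

```text
time: 21.8
eef_pos: [530.0, 308.4, 50.8]
eef_rot: [0.534, -0.463, -0.534, -0.463]
ft_force: [-1.2, 0.5, -2.5]
width: 0.458
```

```bash
python3 plan.py 530.1 310.1 34.5
```

```text
21.8 [530.  308.4  50.8] q [ 0.79  0.54 -0.24  0.   -0.79 -2.22] w 0.458 F [-1.2  0.5 -2.5]
x [ 0.001  0.    -1.   ] y [-0.99  -0.142 -0.001] z [-0.142  0.99   0.   ]
jaw 1.713 roll needed 0.0001
tool shift m [ 0.0163 -0.0003  0.0016] rows 1.0
```

Request:
servo_tool --commands '[{"tx":0.003,"ty":0,"tz":0.0015,"roll":0},{"tx":0.003,"ty":0,"tz":0,"roll":0},{"tx":0.003,"ty":0,"tz":0,"roll":0},{"tx":0.002,"ty":0,"tz":0,"roll":0},{"tx":0.002,"ty":0,"tz":0,"roll":0},{"tx":0.001,"ty":0,"tz":0,"roll":0},{"tx":0,"ty":0,"tz":0,"roll":0},{"tx":0,"ty":0,"tz":0,"roll":0},{"tx":0,"ty":0,"tz":0,"roll":0}]'

```text
time: 22.55
eef_pos: [529.7, 309.8, 36.6]
eef_rot: [0.534, -0.463, -0.534, -0.463]
ft_force: [-0.2, -0.7, -1.8]
width: 0.457
```

Request:
servo_tool --commands '[{"tx":0.0008,"ty":0,"tz":0,"roll":0},{"tx":0,"ty":0,"tz":0,"roll":0},{"tx":0,"ty":0,"tz":0,"roll":0},{"tx":0,"ty":0,"tz":0,"roll":0}]'

```text
time: 22.88
eef_pos: [529.6, 309.7, 35.8]
eef_rot: [0.534, -0.463, -0.534, -0.463]
ft_force: [-0.2, -1.4, -1.9]
width: 0.455
```

Request:
servo_tool --commands '[{"tx":0.0008,"ty":0,"tz":0,"roll":0},{"tx":0,"ty":0,"tz":0,"roll":0},{"tx":0,"ty":0,"tz":0,"roll":0}]'

```text
time: 23.13
eef_pos: [529.5, 309.7, 34.9]
eef_rot: [-0.534, 0.463, 0.534, 0.463]
ft_force: [0.6, 1.0, -2.0]
width: 0.453
```

Request:
servo_tool --commands '[{"tx":0.0006,"ty":0,"tz":0,"roll":0},{"tx":0,"ty":0,"tz":0,"roll":0},{"tx":0,"ty":0,"tz":0,"roll":0}]'

```text
time: 23.38
eef_pos: [529.7, 309.8, 34.5]
eef_rot: [0.534, -0.463, -0.534, -0.463]
ft_force: [-0.2, 0.2, -1.0]
width: 0.455
```

Request:
servo_tool --commands '[{"tx":0.0003,"ty":0,"tz":0,"roll":0},{"tx":0,"ty":0,"tz":0,"roll":0},{"tx":0,"ty":0,"tz":0,"roll":0}]'

```text
time: 23.63
eef_pos: [529.6, 309.8, 34.5]
eef_rot: [0.534, -0.463, -0.534, -0.463]
ft_force: [-1.7, -0.7, 3.0]
width: 0.451
```

Request:
servo_tool --commands '[{"tx":0,"ty":0,"tz":0,"roll":0},{"tx":0,"ty":0,"tz":0,"roll":0},{"tx":0,"ty":0,"tz":0,"roll":0},{"tx":0,"ty":0,"tz":0,"roll":0},{"tx":0,"ty":0,"tz":0,"roll":0},{"tx":0,"ty":0,"tz":0,"roll":0}]' --grip 0.065

```text
time: 24.13
eef_pos: [529.6, 309.7, 33.9]
eef_rot: [0.534, -0.463, -0.534, -0.463]
ft_force: [-0.3, -0.4, 0.6]
width: 0.761
```

Request:
servo_tool --commands '[{"tx":-0.01,"ty":0,"tz":0,"roll":0},{"tx":-0.02,"ty":0,"tz":0,"roll":0},{"tx":-0.03,"ty":0,"tz":0,"roll":0},{"tx":-0.03,"ty":0,"tz":0,"roll":0},{"tx":-0.01,"ty":0.004,"tz":-0.01,"roll":0},{"tx":0,"ty":0.008,"tz":-0.025,"roll":0},{"tx":0,"ty":0.009,"tz":-0.036,"roll":0},{"tx":0,"ty":0.009,"tz":-0.036,"roll":0},{"tx":0,"ty":0.009,"tz":-0.036,"roll":0},{"tx":0,"ty":0.009,"tz":-0.036,"roll":0}]'

```text
time: 24.97
eef_pos: [506.7, 124.0, 134.6]
eef_rot: [0.534, -0.463, -0.534, -0.463]
ft_force: [0.7, -0.3, 0.4]
width: 0.76
```

```bash
python3 plan.py 485.4 -75 90; python3 - <<'E'
from h import *
viewer.capture('side')
for n,w,xy in(('weight_500_mid',500,(595,320)),('weight_200_mid',200,(530,310))):
    for d in viewer.cut_out('side',n): print(w,np.round(d['centre']),*locate('side',w,d['pixels'],*xy,16))
E
```

```text
24.9667 [506.7 124.  134.6] q [ 0.55  0.31 -0.38  0.   -0.88 -1.98] w 0.76 F [ 0.7 -0.3  0.4]
x [ 0.001  0.    -1.   ] y [-0.99  -0.142 -0.001] z [-0.142  0.99   0.   ]
jaw 1.714 roll needed 0.0007
tool shift m [ 0.0445  0.0495 -0.194 ] rows 5.0
500 [352. 142.] [594.79542883 322.14769824] 596 667.078125
200 [317. 186.] [506.93151963 151.68674432] 409 443.046875
```

Request:
servo_tool --commands '[{"tx":0,"ty":0.013,"tz":-0.02,"roll":0},{"tx":0,"ty":0.012,"tz":-0.03,"roll":0},{"tx":0,"ty":0.01,"tz":-0.035,"roll":0},{"tx":0,"ty":0.006,"tz":-0.035,"roll":0},{"tx":0,"ty":0.0045,"tz":-0.035,"roll":0},{"tx":0.005,"ty":0.004,"tz":-0.035,"roll":0},{"tx":0.02,"ty":0,"tz":-0.005,"roll":0},{"tx":0.02,"ty":0,"tz":0,"roll":0},{"tx":0,"ty":0,"tz":0,"roll":0},{"tx":0,"ty":0,"tz":0,"roll":0}]' --grip 0.06

```text
time: 25.95
eef_pos: [486.1, -74.0, 88.7]
eef_rot: [-0.534, 0.464, 0.535, 0.462]
ft_force: [1.3, -0.8, 0.5]
width: 0.701
```

Request:
servo_tool --commands '[{"tx":0,"ty":0,"tz":0,"roll":0},{"tx":0,"ty":0,"tz":0,"roll":0},{"tx":0,"ty":0,"tz":0,"roll":0},{"tx":0,"ty":0,"tz":0,"roll":0}]'

```text
time: 26.28
eef_pos: [486.7, -73.8, 89.9]
eef_rot: [0.535, -0.462, -0.534, -0.463]
ft_force: [-0.3, 0.4, 0.1]
width: 0.7
```

```bash
python3 plan.py 485.4 -75 14
```

```text
26.2833 [486.7 -73.8  89.9] q [ 0.18  0.32 -0.5   0.   -0.75 -1.61] w 0.7 F [-0.3  0.4  0.1]
x [ 0.002  0.    -1.   ] y [-0.99  -0.143 -0.002] z [-0.143  0.99  -0.   ]
jaw 1.714 roll needed 0.001
tool shift m [ 0.0759  0.0016 -0.001 ] rows 2.0
```

Request:
servo_tool --commands '[{"tx":0.016,"ty":0.0015,"tz":-0.001,"roll":0},{"tx":0.016,"ty":0,"tz":0,"roll":0},{"tx":0.016,"ty":0,"tz":0,"roll":0},{"tx":0.016,"ty":0,"tz":0,"roll":0},{"tx":0.01,"ty":0,"tz":0,"roll":0},{"tx":0,"ty":0,"tz":0,"roll":0},{"tx":0,"ty":0,"tz":0,"roll":0},{"tx":0,"ty":0,"tz":0,"roll":0},{"tx":0,"ty":0,"tz":0,"roll":0}]'

```text
time: 27.03
eef_pos: [485.5, -75.4, 16.0]
eef_rot: [0.535, -0.463, -0.534, -0.464]
ft_force: [0.2, 1.1, 0.2]
width: 0.704
```

Request:
servo_tool --commands '[{"tx":0,"ty":0,"tz":0,"roll":0},{"tx":0,"ty":0,"tz":0,"roll":0},{"tx":0,"ty":0,"tz":0,"roll":0},{"tx":0,"ty":0,"tz":0,"roll":0},{"tx":0,"ty":0,"tz":0,"roll":0},{"tx":0,"ty":0,"tz":0,"roll":0},{"tx":0,"ty":0,"tz":0,"roll":0}]' --grip 0.02

```text
time: 27.62
eef_pos: [485.1, -75.5, 15.8]
eef_rot: [0.535, -0.463, -0.534, -0.463]
ft_force: [-0.9, 0.4, 6.8]
width: 0.359
```

Request:
servo_tool --commands '[{"tx":-0.005,"ty":0,"tz":0,"roll":0},{"tx":-0.015,"ty":0,"tz":0,"roll":0},{"tx":-0.025,"ty":0,"tz":0,"roll":0},{"tx":-0.025,"ty":0,"tz":0,"roll":0},{"tx":-0.02,"ty":0,"tz":0,"roll":0},{"tx":-0.005,"ty":-0.0013,"tz":0.015,"roll":0},{"tx":0,"ty":-0.003,"tz":0.025,"roll":0},{"tx":0,"ty":-0.004,"tz":0.035,"roll":0},{"tx":0,"ty":-0.004,"tz":0.035,"roll":0},{"tx":0,"ty":-0.004,"tz":0.035,"roll":0}]'

```text
time: 28.45
eef_pos: [479.7, 71.4, 110.1]
eef_rot: [-0.534, 0.464, 0.534, 0.464]
ft_force: [-0.1, -0.3, -1.2]
width: 0.364
```

Request:
servo_tool --commands '[{"tx":0,"ty":-0.004,"tz":0.035,"roll":0},{"tx":0,"ty":-0.004,"tz":0.035,"roll":0},{"tx":0,"ty":-0.004,"tz":0.035,"roll":0},{"tx":0,"ty":-0.004,"tz":0.035,"roll":0},{"tx":0,"ty":-0.004,"tz":0.035,"roll":0},{"tx":0,"ty":-0.004,"tz":0.03,"roll":0},{"tx":0,"ty":-0.004,"tz":0.025,"roll":0},{"tx":0,"ty":0,"tz":0,"roll":0},{"tx":0,"ty":0,"tz":0,"roll":0},{"tx":0,"ty":0,"tz":0,"roll":0}]'

```text
time: 29.28
eef_pos: [474.8, 301.2, 109.5]
eef_rot: [-0.534, 0.464, 0.534, 0.463]
ft_force: [-0.6, -0.3, -1.1]
width: 0.358
```

```bash
python3 plan.py 475.5 302.3 32
```

```text
29.2833 [474.8 301.2 109.5] q [ 0.85  0.4  -0.31 -0.   -0.87 -2.28] w 0.358 F [-0.6 -0.3 -1.1]
x [-0.001 -0.001 -1.   ] y [-0.99  -0.142  0.002] z [-0.142  0.99  -0.001]
jaw 1.713 roll needed -0.0002
tool shift m [ 0.0775 -0.001   0.001 ] rows 2.0
```

Request:
servo_tool --commands '[{"tx":0.012,"ty":0,"tz":0.0005,"roll":0},{"tx":0.018,"ty":0,"tz":0,"roll":0},{"tx":0.016,"ty":0,"tz":0,"roll":0},{"tx":0.01,"ty":0,"tz":0,"roll":0},{"tx":0.004,"ty":0,"tz":0,"roll":0},{"tx":0,"ty":0,"tz":0,"roll":0},{"tx":0,"ty":0,"tz":0,"roll":0},{"tx":0,"ty":0,"tz":0,"roll":0},{"tx":0,"ty":0,"tz":0,"roll":0}]'

```text
time: 30.03
eef_pos: [475.9, 302.9, 51.0]
eef_rot: [0.534, -0.462, -0.534, -0.464]
ft_force: [-0.4, -0.2, -0.7]
width: 0.36
```

```bash
python3 plan.py 475.5 302.3 32; python3 - <<'E'
from fit import *
p=[595.6,319.8,-2.999]; o=(265,85)
im=viewer.capture('side')[:,:,::-1]; b=cv2.resize(im[o[1]:o[1]+110,o[0]:o[0]+120],None,fx=5,fy=5,interpolation=2)
for w,q in wells(p).items():
    for r,z in((bore[w]/2+5,28),): cv2.polylines(b,[((proj('side',np.c_[q[0]+r*np.cos(a),q[1]+r*np.sin(a),0*a+z])+.5-o)*5).astype(np.int32)],True,(0,255,0),1)
cv2.imwrite('pics/p3.png',b)
E
```

```text
30.0333 [475.9 302.9  51. ] q [ 0.85  0.48 -0.36  0.   -0.73 -2.28] w 0.36 F [-0.4 -0.2 -0.7]
x [ 0.001  0.001 -1.   ] y [-0.99  -0.142 -0.002] z [-0.142  0.99   0.001]
jaw 1.713 roll needed 0.0001
tool shift m [ 0.019   0.0005 -0.0006] rows 1.0
```

View pics/p3.png

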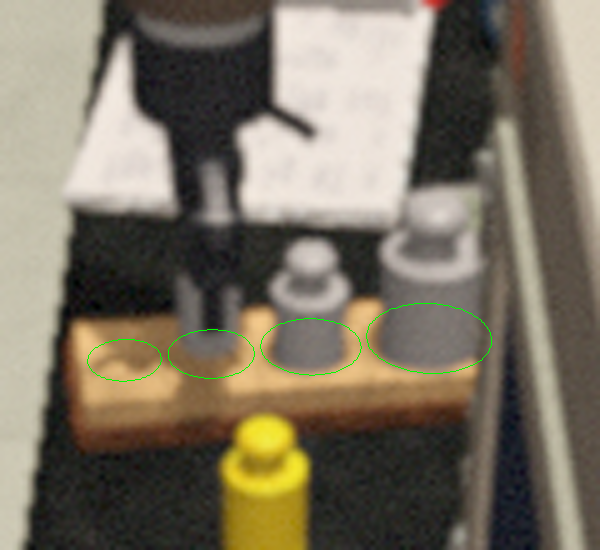

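The 500 g and 200 g weights stand upright in their wells. The 100 g weight hangs just above its own well, so I'll lower it.

Request:
servo_tool --commands '[{"tx":0.004,"ty":0.0003,"tz":-0.0003,"roll":0},{"tx":0.004,"ty":0,"tz":0,"roll":0},{"tx":0.003,"ty":0,"tz":0,"roll":0},{"tx":0.002,"ty":0,"tz":0,"roll":0},{"tx":0.002,"ty":0,"tz":0,"roll":0},{"tx":0.001,"ty":0,"tz":0,"roll":0},{"tx":0.001,"ty":0,"tz":0,"roll":0},{"tx":0,"ty":0,"tz":0,"roll":0},{"tx":0,"ty":0,"tz":0,"roll":0},{"tx":0,"ty":0,"tz":0,"roll":0}]'

```text
time: 30.92
eef_pos: [475.2, 302.2, 33.1]
eef_rot: [0.534, -0.463, -0.534, -0.463]
ft_force: [-0.1, 0.4, -0.0]
width: 0.362
```

Request:
servo_tool --commands '[{"tx":0.0008,"ty":0,"tz":0,"roll":0},{"tx":0,"ty":0,"tz":0,"roll":0},{"tx":0,"ty":0,"tz":0,"roll":0}]'

```text
time: 31.17
eef_pos: [475.1, 302.1, 32.2]
eef_rot: [0.534, -0.463, -0.534, -0.463]
ft_force: [-0.1, 0.5, -2.0]
width: 0.357
```

Request:
servo_tool --commands '[{"tx":0.0006,"ty":0,"tz":0,"roll":0},{"tx":0,"ty":0,"tz":0,"roll":0},{"tx":0,"ty":0,"tz":0,"roll":0}]'

```text
time: 31.42
eef_pos: [475.2, 302.2, 31.8]
eef_rot: [0.534, -0.463, -0.534, -0.463]
ft_force: [-0.2, -1.0, 0.4]
width: 0.358
```

Request:
servo_tool --commands '[{"tx":0.0004,"ty":0,"tz":0,"roll":0},{"tx":0,"ty":0,"tz":0,"roll":0},{"tx":0,"ty":0,"tz":0,"roll":0}]'

```text
time: 31.67
eef_pos: [475.2, 302.2, 31.8]
eef_rot: [0.534, -0.463, -0.534, -0.463]
ft_force: [-1.9, -0.9, 6.1]
width: 0.358
```

Request:
servo_tool --commands '[{"tx":0,"ty":0,"tz":0,"roll":0},{"tx":0,"ty":0,"tz":0,"roll":0},{"tx":0,"ty":0,"tz":0,"roll":0},{"tx":0,"ty":0,"tz":0,"roll":0},{"tx":0,"ty":0,"tz":0,"roll":0},{"tx":0,"ty":0,"tz":0,"roll":0}]' --grip 0.055

```text
time: 32.17
eef_pos: [475.1, 302.1, 31.0]
eef_rot: [0.534, -0.463, -0.534, -0.463]
ft_force: [0.2, -1.0, -0.3]
width: 0.644
```

Request:
servo_tool --commands '[{"tx":-0.01,"ty":0,"tz":0,"roll":0},{"tx":-0.02,"ty":0,"tz":0,"roll":0},{"tx":-0.03,"ty":0,"tz":0,"roll":0},{"tx":-0.03,"ty":0,"tz":0,"roll":0},{"tx":-0.005,"ty":0.006,"tz":-0.01,"roll":0},{"tx":0,"ty":0.01,"tz":-0.025,"roll":0},{"tx":0,"ty":0.012,"tz":-0.035,"roll":0},{"tx":0,"ty":0.012,"tz":-0.035,"roll":0},{"tx":0,"ty":0.012,"tz":-0.035,"roll":0},{"tx":0,"ty":0.012,"tz":-0.035,"roll":0}]'

```text
time: 33.0
eef_pos: [435.8, 118.2, 126.8]
eef_rot: [0.535, -0.463, -0.534, -0.463]
ft_force: [-0.3, 0.6, -0.1]
width: 0.643
```

```bash
python3 plan.py 422.7 48.2 75
```

```text
33.0 [435.8 118.2 126.8] q [ 0.63  0.2  -0.55  0.   -0.81 -2.05] w 0.643 F [-0.3  0.6 -0.1]
x [ 0.001  0.    -1.   ] y [-0.99  -0.142 -0.001] z [-0.142  0.99   0.   ]
jaw 1.714 roll needed 0.0008
tool shift m [ 0.0517  0.0229 -0.0674] rows 3.0
```

Request:
servo_tool --commands '[{"tx":0,"ty":0.0075,"tz":-0.022,"roll":0},{"tx":0,"ty":0.0075,"tz":-0.0225,"roll":0},{"tx":0,"ty":0.0075,"tz":-0.0225,"roll":0},{"tx":0.015,"ty":0,"tz":0,"roll":0},{"tx":0.02,"ty":0,"tz":0,"roll":0},{"tx":0.016,"ty":0,"tz":0,"roll":0},{"tx":0,"ty":0,"tz":0,"roll":0},{"tx":0,"ty":0,"tz":0,"roll":0},{"tx":0,"ty":0,"tz":0,"roll":0},{"tx":0,"ty":0,"tz":0,"roll":0}]'

```text
time: 33.83
eef_pos: [424.6, 50.8, 76.3]
eef_rot: [0.535, -0.462, -0.534, -0.464]
ft_force: [-0.1, -0.4, -0.3]
width: 0.645
```

```bash
python3 plan.py 422.7 48.2 13.5
```

```text
33.8333 [424.6  50.8  76.3] q [ 0.5   0.25 -0.67  0.   -0.65 -1.93] w 0.645 F [-0.1 -0.4 -0.3]
x [ 0.002  0.001 -1.   ] y [-0.99  -0.142 -0.002] z [-0.142  0.99   0.001]
jaw 1.713 roll needed 0.0005
tool shift m [ 0.0628  0.0024 -0.0023] rows 2.0
```

Request:
servo_tool --commands '[{"tx":0.015,"ty":0.0015,"tz":-0.002,"roll":0},{"tx":0.016,"ty":0,"tz":0,"roll":0},{"tx":0.016,"ty":0,"tz":0,"roll":0},{"tx":0.01,"ty":0,"tz":0,"roll":0},{"tx":0.004,"ty":0,"tz":0,"roll":0},{"tx":0,"ty":0,"tz":0,"roll":0},{"tx":0,"ty":0,"tz":0,"roll":0},{"tx":0,"ty":0,"tz":0,"roll":0},{"tx":0,"ty":0,"tz":0,"roll":0}]'

```text
time: 34.58
eef_pos: [423.2, 48.5, 15.0]
eef_rot: [0.535, -0.462, -0.534, -0.464]
ft_force: [1.0, 0.2, 0.5]
width: 0.642
```

```bash
python3 plan.py 422.7 48.2 13.5
```

```text
34.5833 [423.2  48.5  15. ] q [ 0.5   0.37 -0.73  0.   -0.47 -1.93] w 0.642 F [1.  0.2 0.5]
x [ 0.002  0.001 -1.   ] y [-0.99  -0.142 -0.002] z [-0.142  0.99   0.001]
jaw 1.713 roll needed 0.0002
tool shift m [ 0.0015  0.0005 -0.0002] rows 1.0
```

Request:
servo_tool --commands '[{"tx":0.0003,"ty":0.0003,"tz":0,"roll":0},{"tx":0,"ty":0,"tz":0,"roll":0},{"tx":0,"ty":0,"tz":0,"roll":0},{"tx":0,"ty":0,"tz":0,"roll":0},{"tx":0,"ty":0,"tz":0,"roll":0},{"tx":0,"ty":0,"tz":0,"roll":0},{"tx":0,"ty":0,"tz":0,"roll":0},{"tx":0,"ty":0,"tz":0,"roll":0}]' --grip 0.014 --squeeze 30

```text
time: 35.25
eef_pos: [422.4, 48.1, 14.3]
eef_rot: [0.534, -0.463, -0.534, -0.463]
ft_force: [-1.8, 0.6, 5.4]
width: 0.28
```

Request:
servo_tool --commands '[{"tx":-0.005,"ty":0,"tz":0,"roll":0},{"tx":-0.015,"ty":0,"tz":0,"roll":0},{"tx":-0.025,"ty":0,"tz":0,"roll":0},{"tx":-0.025,"ty":0,"tz":0,"roll":0},{"tx":-0.02,"ty":0,"tz":0,"roll":0},{"tx":-0.005,"ty":0,"tz":0,"roll":0},{"tx":0,"ty":0,"tz":0,"roll":0},{"tx":0,"ty":0,"tz":0,"roll":0}]'

```text
time: 35.92
eef_pos: [421.7, 47.9, 108.5]
eef_rot: [-0.534, 0.463, 0.534, 0.463]
ft_force: [-0.1, 1.0, -1.8]
width: 0.278
```

```bash
python3 plan.py 428.3 295.6 109
```

```text
35.9167 [421.7  47.9 108.5] q [ 0.5   0.19 -0.63 -0.   -0.75 -1.93] w 0.278 F [-0.1  1.  -1.8]
x [-0.001  0.    -1.   ] y [-0.99  -0.141  0.001] z [-0.141  0.99   0.   ]
jaw 1.712 roll needed -0.0006
tool shift m [-0.0005 -0.0415  0.2443] rows 6.0
```

Request:
servo_tool --commands '[{"tx":0,"ty":-0.003,"tz":0.0183,"roll":0},{"tx":0,"ty":-0.0055,"tz":0.033,"roll":0},{"tx":0,"ty":-0.006,"tz":0.035,"roll":0},{"tx":0,"ty":-0.006,"tz":0.035,"roll":0},{"tx":0,"ty":-0.006,"tz":0.035,"roll":0},{"tx":0,"ty":-0.006,"tz":0.035,"roll":0},{"tx":0,"ty":-0.0055,"tz":0.033,"roll":0},{"tx":0,"ty":-0.0035,"tz":0.02,"roll":0},{"tx":0,"ty":0,"tz":0,"roll":0},{"tx":0,"ty":0,"tz":0,"roll":0}]'

```text
time: 36.75
eef_pos: [427.7, 295.8, 106.7]
eef_rot: [-0.534, 0.464, 0.535, 0.461]
ft_force: [0.3, -1.1, -0.2]
width: 0.278
```

Request:
servo_tool --commands '[{"tx":0.015,"ty":0,"tz":0,"roll":0},{"tx":0.02,"ty":0,"tz":0,"roll":0},{"tx":0.015,"ty":0,"tz":0,"roll":0},{"tx":0.008,"ty":0,"tz":0,"roll":0},{"tx":0,"ty":0,"tz":0,"roll":0},{"tx":0,"ty":0,"tz":0,"roll":0},{"tx":0,"ty":0,"tz":0,"roll":0},{"tx":0,"ty":0,"tz":0,"roll":0}]'

```text
time: 37.42
eef_pos: [429.2, 296.1, 51.8]
eef_rot: [0.534, -0.463, -0.534, -0.464]
ft_force: [-0.8, 0.2, -0.2]
width: 0.275
```

```bash
python3 plan.py 428.5 295.6 30.3
```

```text
37.4167 [429.2 296.1  51.8] q [ 0.92  0.42 -0.47  0.   -0.68 -2.34] w 0.275 F [-0.8  0.2 -0.2]
x [ 0.001  0.001 -1.   ] y [-0.99  -0.142 -0.001] z [-0.142  0.99   0.001]
jaw 1.713 roll needed -0.0001
tool shift m [ 0.0215  0.0008 -0.0004] rows 1.0
```

Request:
servo_tool --commands '[{"tx":0.004,"ty":0.0003,"tz":0,"roll":0},{"tx":0.004,"ty":0,"tz":0,"roll":0},{"tx":0.004,"ty":0,"tz":0,"roll":0},{"tx":0.003,"ty":0,"tz":0,"roll":0},{"tx":0.002,"ty":0,"tz":0,"roll":0},{"tx":0.001,"ty":0,"tz":0,"roll":0},{"tx":0.001,"ty":0,"tz":0,"roll":0},{"tx":0,"ty":0,"tz":0,"roll":0},{"tx":0,"ty":0,"tz":0,"roll":0},{"tx":0,"ty":0,"tz":0,"roll":0}]'

```text
time: 38.25
eef_pos: [428.5, 295.8, 32.0]
eef_rot: [-0.534, 0.463, 0.534, 0.463]
ft_force: [0.0, -0.1, 0.3]
width: 0.279
```

Request:
servo_tool --commands '[{"tx":0.0007,"ty":0,"tz":0,"roll":0},{"tx":0,"ty":0,"tz":0,"roll":0},{"tx":0,"ty":0,"tz":0,"roll":0}]'

```text
time: 38.5
eef_pos: [428.4, 295.8, 31.3]
eef_rot: [-0.534, 0.463, 0.534, 0.463]
ft_force: [0.2, -0.4, -1.4]
width: 0.274
```

Request:
servo_tool --commands '[{"tx":0.0005,"ty":0,"tz":0,"roll":0},{"tx":0,"ty":0,"tz":0,"roll":0},{"tx":0,"ty":0,"tz":0,"roll":0}]'

```text
time: 38.75
eef_pos: [428.4, 295.7, 30.7]
eef_rot: [-0.534, 0.463, 0.534, 0.463]
ft_force: [0.1, -0.4, -2.0]
width: 0.274
```

Request:
servo_tool --commands '[{"tx":0.0005,"ty":0,"tz":0,"roll":0},{"tx":0,"ty":0,"tz":0,"roll":0},{"tx":0,"ty":0,"tz":0,"roll":0}]'

```text
time: 39.0
eef_pos: [428.5, 295.8, 30.4]
eef_rot: [0.534, -0.463, -0.534, -0.463]
ft_force: [-0.8, 0.8, 1.3]
width: 0.283
```

Request:
servo_tool --commands '[{"tx":0.0004,"ty":0,"tz":0,"roll":0},{"tx":0,"ty":0,"tz":0,"roll":0},{"tx":0,"ty":0,"tz":0,"roll":0}]'

```text
time: 39.25
eef_pos: [428.5, 295.8, 30.4]
eef_rot: [0.534, -0.463, -0.534, -0.463]
ft_force: [-1.8, -1.0, 5.7]
width: 0.275
```

Landed. Release, lift, and clear the cameras' view.

Request:
servo_tool --commands '[{"tx":0,"ty":0,"tz":0,"roll":0},{"tx":0,"ty":0,"tz":0,"roll":0},{"tx":0,"ty":0,"tz":0,"roll":0},{"tx":0,"ty":0,"tz":0,"roll":0},{"tx":0,"ty":0,"tz":0,"roll":0},{"tx":0,"ty":0,"tz":0,"roll":0}]' --grip 0.05

```text
time: 39.75
eef_pos: [428.4, 295.7, 29.7]
eef_rot: [-0.534, 0.463, 0.534, 0.463]
ft_force: [-0.5, -0.4, -0.1]
width: 0.589
```

Request:
servo_tool --commands '[{"tx":-0.01,"ty":0,"tz":0,"roll":0},{"tx":-0.02,"ty":0,"tz":0,"roll":0},{"tx":-0.03,"ty":0,"tz":0,"roll":0},{"tx":-0.03,"ty":0,"tz":0,"roll":0},{"tx":-0.02,"ty":0.006,"tz":-0.01,"roll":0},{"tx":0,"ty":0.006,"tz":-0.025,"roll":0},{"tx":0,"ty":0.006,"tz":-0.035,"roll":0},{"tx":0,"ty":0.006,"tz":-0.035,"roll":0},{"tx":0,"ty":0.006,"tz":-0.035,"roll":0},{"tx":0,"ty":0.006,"tz":-0.035,"roll":0}]'

```text
time: 40.58
eef_pos: [417.2, 116.0, 140.7]
eef_rot: [0.535, -0.462, -0.534, -0.463]
ft_force: [0.9, -0.2, -0.3]
width: 0.586
```

Request:
servo_tool --commands '[{"tx":0,"ty":0.005,"tz":-0.035,"roll":0},{"tx":0,"ty":0.005,"tz":-0.035,"roll":0},{"tx":0,"ty":0.005,"tz":-0.035,"roll":0},{"tx":0,"ty":0.005,"tz":-0.035,"roll":0},{"tx":0,"ty":0.005,"tz":-0.035,"roll":0},{"tx":0,"ty":0.005,"tz":-0.035,"roll":0},{"tx":0,"ty":0,"tz":0,"roll":0}]'

```text
time: 41.17
eef_pos: [417.0, -98.9, 140.4]
eef_rot: [0.533, -0.465, -0.533, -0.465]
ft_force: [0.4, -0.6, 0.2]
width: 0.581
```

```bash
python3 - <<'E'
from fit import *
p=[595.6,319.8,-2.999]; W=wells(p)
for c in('top','side'):
    im=viewer.capture(c)[:,:,::-1]
    for w in D:
        for d in viewer.cut_out(c,f'weight_{w}_mid'):
            P,n,k=locate(c,w,d['pixels'],*W[w],16)
            if np.hypot(*(P-W[w]))<25: print(c,w,round(d['conf'],2),P.round(1),'well',W[w].round(1),n,round(k))
    print(c,'petri',[ray(c,d['centre'],5).round(0) for d in viewer.search_frame(c,'petri_1')])
    o=(175,110) if c=='top' else (265,85)
    cv2.imwrite(f'pics/f{c}.png',cv2.resize(im[o[1]:o[1]+130,o[0]:o[0]+110],None,fx=3.6,fy=3.6,interpolation=2))
cv2.imwrite('pics/final.png',np.hstack([cv2.imread('pics/ftop.png'),cv2.imread('pics/fside.png')]))
E
```

```text
top 500 0.79 [595.6 321.1] well [595.6 319.8] 608 612
top 200 0.73 [531.2 310.8] well [530.3 310.4] 314 325
top 100 0.71 [474.9 303. ] well [475.8 302.6] 208 202
top 50 0.49 [429.6 296.2] well [428.8 295.9] 104 122
top petri [array([ 558., -160.]), array([544.,  21.])]
side 500 0.57 [595.2 322.2] well [595.6 319.8] 621 668
side 200 0.91 [530.2 316.2] well [530.3 310.4] 309 367
side 100 0.79 [475.6 306.4] well [475.8 302.6] 219 235
side 50 0.54 [427.9 298.5] well [428.8 295.9] 156 146
side petri [array([543.,  12.]), array([ 541., -165.])]
```

View pics/final.png

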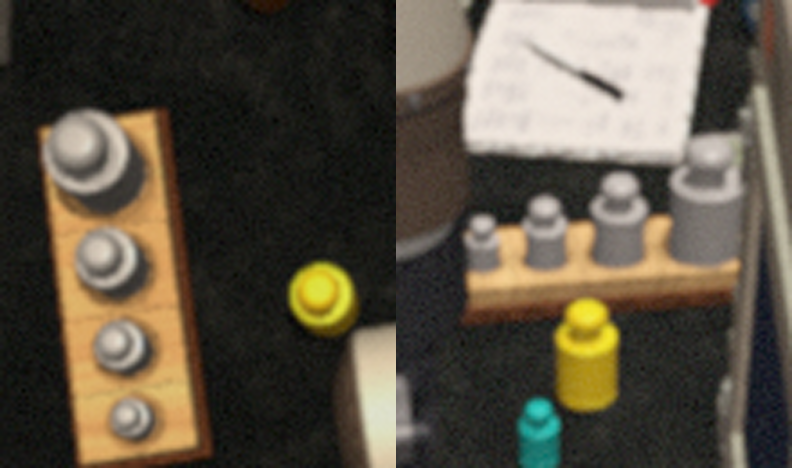

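```bash
python3 -c "
from station import ticket; print(ticket.job_done())"
```

```text
the job is handed in; nothing more can be done
None
```

All four weights are back in the block, each in its own well, in order from 500 g down to 50 g. I lowered each one until the wrist force showed it standing on the well floor, then released it. The job is handed in; the robot's clock read about 41 s of the 120 s allowed.

- **Weights:** in the last top picture all four stand upright, within about 1.5 mm of their well centres. The side picture also shows them upright.
- **Disagreement between cameras:** the side camera put the weights 2–6 mm too far in +y. I put that down to the hidden bases and that camera's offset, since each weight went down into its bore without touching the rim.
- **Dishes:** the side view puts both within about 4 mm of where they were at the start, which is within its usual error. The top view gave one dish 18 mm off in x. The arm probably hid part of it; I did not check that with another picture.
- **Look-alikes:** I did not touch the yellow or turquoise weights, and both still stand.

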